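# Bring a tacked upright true with the square and hold it there

### The arm

A 6-joint arm with a two-finger parallel gripper is mounted at the origin on the work surface. World frame = base frame: x ahead of the robot, y to its left, z up, the work surface at z = 0. Lengths are in m, angles in degrees, forces in N, time in s.
With the tool pointing down it reaches from about 0.425 to 0.95 m from the base axis. Payload 14.7 kg.
Tool frame: the origin (TCP) lies midway between the tips of the shut fingers; the grasp point (between the pads) lies r.pinch_z behind it (r.pinch_z is the distance from the TCP to the grasp point, in m); x points along the fingers, z is the direction in which the jaws open and shut, and the axes are right-handed (so a half turn about x gives the same grasp; the last joint's range is limited). The gripper opens to 85 mm and grips with 20 to 120 N. Pads are 22 mm wide; open, the fingers measure 114 mm over their backs; the gripper's body (76 mm by 85 mm) begins 54 mm behind the grasp point. The pads swing forward as they close: fully open they stand 13 mm farther back than shut.
Start: joints at [-79.618, 27.513, 91.461, -0, 61.026, -2.67], TCP at [0.147, -0.633, 0.209] pointing down, gripper open.
Joint ranges: [-157.49, 157.49], [-46.99, 117.5], [13.45, 153.17], [-89.5, 269.5], [5.16, 153.95], [-167.48, 167.48]. Speed limits (degrees/s): [108.29, 108.29, 136.94, 172.46, 172.46, 172.46].

### API

Orientations are given as a 3x3 rotation matrix whose columns are the frame's x, y, z axes.
In Python, from bench import r gives the robot as it stands. The module is installed in compiled form; this text tells all that it offers.
- The arm moves only by the tool send_rows, never from a script. Its argument "increments" is a list of rows, each an object of numbers: "x", "y", "z": the shift along the tool's x, y, z in cm; "spin": the turn about the tool's x in degrees. A call has 1 to 8 rows; each row is the pose to reach, as a shift and turn from the pose measured when the call began, along the tool's axes at that moment; what a row does not reach only later rows make up. A row lasts 1/10 s, in which the tool goes at most 50 mm and 8.59 degrees, less where a joint would pass 70% of its speed; a pose out of reach is approached as far as the arm can. A call with a gripper value outside its range is refused whole. "hand" is the opening, from -1 (shut) to 1 (fully open), set as the call begins (left out, the last holds). The fingers move at their own pace and stop on an object; the grip force is fixed at half the most. Time passes only in rows, so rows that repeat a pose let the fingers close. It gives the time, the measured TCP pose, the force and the opening at its end, in the units of the state.
- r.state(): the state, without advancing time (a new reading comes with each control period).
- r.snapshot(name): name is "scene" or "top" or "wrist"; returns a dict with "color" (400x640x3 uint8, red, green, blue), "fx", "fy", "cx", "cy" (pixels), "cam_to_world" (4x4, takes a point from camera to world coordinates); the wrist camera has in their place "T_tool_cam" (4x4, takes a point from camera to tool coordinates, whose origin is the TCP and whose axes are the tool frame's). Camera axes: x right, y down, z forward; pixel columns grow to the right and rows downward; lengths in m; the calibration is good to about 2 mm. A picture is of the moment at which its call begins: read the wrist's pose just before it. There is no depth.
- r.finish_job(): hands the job in, once; it reports no verdict.
Trained networks look in a picture, given as the dict that the camera call returned (one of the last four; its "shot" number tells which), for a name from the list of things; names that differ only in an ending like _2 or _b are one class to them, and where a whole thing is asked for, a point or a joint stands for the part that bears it (a point fixed in the world has none). Each returns a list of dicts, best first, with "conf" (0 to 1); they miss things now and then, are a little off and sometimes report something else, mostly with a low value. They report only what shows in the picture. A call takes as long as a camera call.
- r.recognise(query, picture): "extent" ([centre column, centre row, width, height] in pixels, round what is visible of it).
- r.regions_of(query, picture): "pixels" (400x640 bool, what is visible of it) and "extent" ([centre column, centre row, width, height] in pixels, round what is visible of it).
The state is a dict: "clock": time; "q": joint angles; "joint_vel": joint speeds; "joint_torque": joint torques, N m; "position": TCP position; "tool_rot": TCP orientation; "ft_force": force on the tool from outside, world axes, zero at the start; "torque": the same for the moment, N m; "grip_width": finger opening in m.
Only numpy, scipy, OpenCV 4.12 (cv2) and the standard library are available. Lean on these libraries where they do the work, as an engineer would, in place of code of your own. Each camera call takes 0.05 s, during which the arm holds its last target. There are 200 camera calls.

### The job

That upright on the seat frame is only tacked and leans in over its rail. Clear the bottle of marking fluid off the rail and set it down upright on the steel tray, without letting it fall over. Then take the square, stand its stock on the rail with the blade towards the upright and press it into the corner, pushing the upright back until stock and blade both touch full length and the upright is square to the rail; finish still gripping the square and pressing it home, so the next tack can go in, and leave the other things on the bench alone.

Things in the scene. Friction and masses are not known exactly. Their poses are not given: they have to be found in the camera images.
- rail: Level 50 x 50 mm steel tube, fixed. Origin: on its TOP face (50 mm above the bench), on its centre line, at the inner foot of the upright; +y runs along the rail towards and under the upright, z up. The top is free from the upright back to y = -235 mm; there a red-handled toggle clamp, 90 mm high, standing on the rail's +x side, holds it down. Steel stops beside the rail are 30 mm high.
- upright: 50 x 50 mm steel tube 180 mm long, tacked 3 mm above the rail by the foot of its inner face. Origin: on the tack axis, mid-width of that face; z up along the face, y normal to it, into the tube (face is y = 0). Starts leaning 3 to 6 deg in over the rail; yields to 0.3 N m outwards (2 N near its top), stays where left, goes at most 3 deg past square. Square to the rail when z is vertical.
- square: Engineer's square, 0.3 to 0.5 kg, standing on its stock. Stock: blue bar 22 (x) x 130 (y) x 30 (z) mm. Blade: steel strip 4 mm thick, 30 mm wide (y = 35 to 65), mid-thickness, rising to z = 160 mm, outer edge flush with the stock's +y end. Origin: centre of the stock's underside, z up, +y towards the blade. Working faces: underside and the y = +65 mm edge. Grip the stock across x.
- square_heel (a point): outer bottom corner of the square: middle of the lower edge of the stock's blade end, (0, 65, 0) mm in the square's frame
- square_tip (a point): top of the blade's outer edge, (0, 65, 160) mm in the square's frame
- square_grip (a point): good place to grip the square: mid-thickness of the stock, 35 mm from its centre on the side away from the blade and 22 mm above its underside, (0, -35, 22) mm in its frame
- bottle: Small blue bottle of marking fluid with black cap and white label, 42 mm diameter, 85 mm high to the top of the cap (the 42 mm body is straight up to about 50 mm), 0.1 to 0.15 kg, standing on the rail 70 to 105 mm from the upright. Origin: centre of its underside, z up.
- tray: Fixed bare-metal parts tray on the bench, 130 mm (x) by 180 mm (y), rim 18 mm high, empty flat floor 3 mm above the bench. Origin: centre of its underside on the bench. The tray and the square may change sides of the bench.
- grinder: bystander: air angle grinder lying on the bench nearer the robot than the rail, 220 mm long (y), 54 mm high; origin on the bench under its body
- spray_can: bystander: white and red spray can standing on the bench, 52 mm diameter, 166 mm high; origin at its underside
- mug: bystander: blue mug standing on the bench, 76 mm diameter, 90 mm high; origin at its underside

How it is judged:
By the outcome, as a careful person would: the job done as asked, in the order asked, and still so for the second after the job is handed in, while the arm keeps its last pose, push and grip.
It also fails if it takes over 72 s, if anything falls off the work surface, if the arm or the gripper's body presses on something with over 40 N, if the wrist force passes 120 N, or if a joint passes its speed limit or range.

## Working session

There is one attempt and no reset: what is moved stays moved. The work goes in short steps, Python scripts to look and compute and a tool call to move; the robot and the scene stay as the last step left them, time stands still between calls to the robot, and variables do not carry over. Pictures are saved under pics/ and viewed, about 8 in all and at most 12, crops included, and the job is handed in when it is done.

Besides the shell and the picture viewer there is one more tool, called after ">>>" as name(argument=value, ...) on one line, values as JSON. send_rows: Moves the arm, as the interface text tells. Its arguments: {"type":"object","properties":{"increments":{"type":"array","items":{"type":"object","properties":{"x":{"type":"number"},"y":{"type":"number"},"z":{"type":"number"},"spin":{"type":"number"}}}},"hand":{"type":"number"}},"required":["increments"]}

```bash
mkdir -p pics
python3 - <<'E'
from bench import r
import cv2, numpy as np
s=r.state(); print({k:np.round(v,3).tolist() for k,v in s.items()}, r.pinch_z)
for n in ("scene","top"):
    p=r.snapshot(n); cv2.imwrite(f"pics/{n}0.png",p["color"][:,:,::-1])
    print(n,p["fx"],p["fy"],p["cx"],p["cy"],np.round(p["cam_to_world"],4).tolist())
    for q in ("rail","upright","square","square_heel","square_tip","square_grip","bottle","tray"):
        print(q,[(np.round(d["extent"],1).tolist(),round(d["conf"],2)) for d in r.recognise(q,p)[:2]])
E
```

```text
{'clock': 0.0, 'q': [-79.618, 27.55, 91.493, -0.0, 61.025, -2.67], 'joint_vel': [-0.011, 0.104, 0.037, -0.044, -0.073, 0.049], 'joint_torque': [0.007, -95.064, -43.018, 0.001, 0.012, 0.0], 'position': [0.147, -0.633, 0.208], 'tool_rot': [[-0.0, 0.974, 0.226], [0.001, 0.226, -0.974], [-1.0, 0.0, -0.001]], 'ft_force': [0.077, 0.438, -0.095], 'torque': [-0.04, -0.001, 0.029], 'grip_width': 0.085} 0.0187
scene 442.5850939403383 442.5850939403383 317.5024537753809 202.03653575988568 [[0.8396, 0.3849, -0.3832, 0.9296], [0.5432, -0.5955, 0.5919, -0.5927], [-0.0003, -0.7051, -0.7091, 0.8442], [0.0, 0.0, 0.0, 1.0]]
rail [([313.1, 255.8, 70.5, 109.1], 0.63)]
upright [([336.0, 174.6, 30.8, 70.1], 0.85), ([358.9, 129.6, 17.1, 55.1], 0.31)]
square [([359.8, 132.1, 15.3, 57.2], 0.78)]
square_heel [([358.6, 130.6, 19.3, 56.0], 0.72)]
square_tip [([358.3, 132.0, 17.2, 59.4], 0.39)]
square_grip [([357.0, 133.6, 17.8, 58.3], 0.74)]
bottle [([319.8, 228.4, 18.6, 32.2], 0.55)]
tray [([185.1, 345.2, 109.1, 101.9], 0.87)]
top 405.1250430629736 405.1250430629736 317.2685166299225 197.72913439835335 [[0.0115, -0.997, 0.0769, 0.4453], [-0.9996, -0.0095, 0.0261, 0.012], [-0.0252, -0.0772, -0.9967, 1.2483], [0.0, 0.0, 0.0, 1.0]]
rail [([353.5, 189.8, 89.6, 32.0], 0.71)]
upright [([300.4, 193.4, 21.5, 28.7], 0.63)]
square [([215.9, 225.7, 57.4, 14.2], 0.67), ([313.9, 241.0, 67.7, 27.4], 0.34)]
square_heel [([223.8, 226.5, 44.3, 7.0], 0.66)]
square_tip [([221.6, 224.9, 52.4, 12.9], 0.76)]
square_grip [([222.5, 227.6, 48.6, 10.7], 0.74)]
bottle [([344.4, 190.2, 17.5, 16.8], 0.56), ([219.7, 228.6, 58.7, 9.5], 0.44)]
tray [([457.6, 219.9, 69.2, 51.5], 0.88)]
```

```bash
cd pics; python3 -c "
import cv2
a=cv2.imread('scene0.png')[80:400,100:500];cv2.imwrite('s.png',cv2.resize(a,None,fx=1.9,fy=1.85,interpolation=3))
a=cv2.imread('top0.png')[130:290,170:510];cv2.imwrite('t.png',cv2.resize(a,None,fx=2.35,fy=2.35,interpolation=3))"
```

```text
(no output)
```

View pics/s.png

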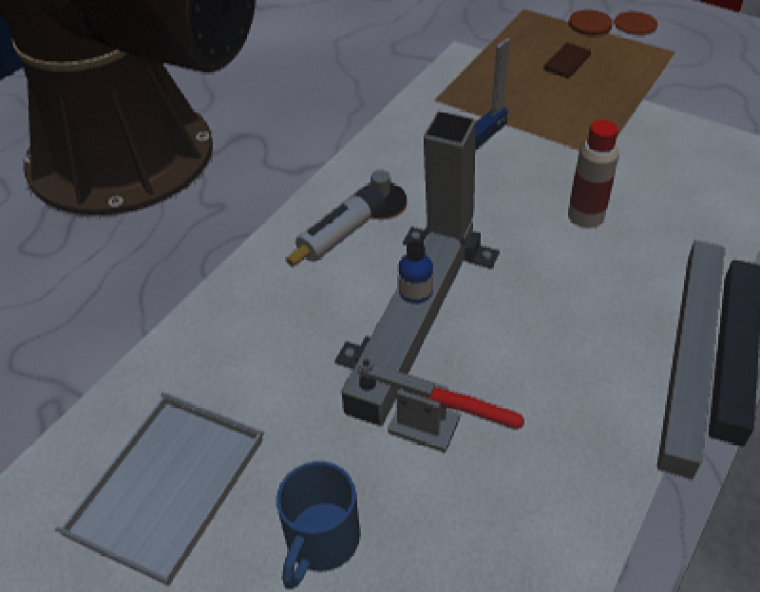

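View pics/t.png

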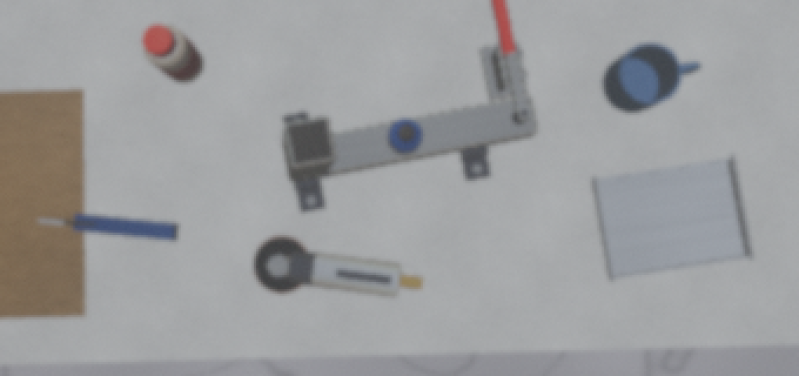

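The scene shows the bottle on the rail (scene crop 415,275). The tray is at lower left, and the square stands behind the upright with its blade pointing to +y. In the top crop, the bottle cap is at (407,134), the stock spans (75..178, 216..240), the upright is at (308,142), the rail runs between (335,155) and (525,115), and the tray is centred near (670,218).

```bash
cat > h.py <<'E'
import numpy as np, cv2
from bench import r
def w(p,u,v,z,T=None):
    T=np.array(p["cam_to_world"]) if T is None else T
    d=T[:3,:3]@[(u-p["cx"])/p["fx"],(v-p["cy"])/p["fy"],1]
    return (T[:3,3]+d*(z-T[2,3])/d[2])[:2]
def toolT(s):
    T=np.eye(4); T[:3,:3]=s["tool_rot"]; T[:3,3]=s["position"]; return T
def rect(p,m,z,T=None):
    c=max(cv2.findContours(m.astype(np.uint8),0,1)[0],key=cv2.contourArea)[:,0]
    pts=np.array([w(p,u,v,z,T) for u,v in c])*1000
    (c,sz,a)=cv2.minAreaRect(pts.astype(np.float32)); return np.round(c,1),np.round(sz,1),round(a,2)
def proj(p,X,T=None):
    T=np.array(p["cam_to_world"]) if T is None else T
    c=T[:3,:3].T@(np.array(X)-T[:3,3]); return p["fx"]*c[0]/c[2]+p["cx"],p["fy"]*c[1]/c[2]+p["cy"]
E
python3 - <<'E'
from h import *
p=r.snapshot("top")
C=lambda u,v:(170+u/2.35,130+v/2.35)
P=lambda n,u,v,z:print(n,np.round(w(p,*C(u,v),z)*1000,1))
P("bottle cap",407,134,.135)
for a in [(332,133),(500,103),(335,175),(535,133)]:P("rail",*a,.05)
for a in [(75,216),(178,225),(177,240),(75,231)]:P("stock",*a,.03)
P("blade tip",40,221,.16)
for a in [(594,178),(733,158),(750,257),(612,279)]:P("tray",*a,.018)
for q,z in (("rail",.05),("tray",.012),("square",.03),("mug",.09),("spray_can",.166),("grinder",.04)):
    g=r.regions_of(q,p); 
    if g: print(q,rect(p,g[0]["pixels"],z),g[0]["conf"])
hsv=cv2.cvtColor(p["color"],cv2.COLOR_RGB2HSV)
m=(hsv[...,0]>100)&(hsv[...,0]<130)&(hsv[...,1]>110); m[:,:190]=0;m[:,260:]=0
print("stock blue",rect(p,m,.03),m.sum())
E
```

```text
bottle cap [561.6 -30.1]
rail [570.9  61.5]
rail [ 610.8 -150.4]
rail [517.7  57.1]
rail [ 573.1 -194.2]
stock [462.7 392.1]
stock [452.6 258.5]
stock [433.4 259.4]
stock [443.4 391.4]
blade tip [454.6 391.9]
tray [ 519. -275.]
tray [ 546.5 -452.6]
tray [ 420.3 -471.5]
tray [ 390.3 -296.8]
rail (array([569.7, -62.3]), array([ 54.1, 267.9]), 11.38) 0.94
tray (array([ 471. , -374.5]), array([136. , 190.8]), 9.79) 0.7
square (array([451.6, 331.8]), array([144.2,  21.2]), 85.01) 0.82
mug (array([ 642.8, -324.3]), array([ 77.5, 117.2]), 41.27) 0.77
spray_can (array([651.6, 243.6]), array([82.2, 49.9]), 45.83) 0.71
grinder (array([405.4,  53.4]), array([211.4,  71.3]), 89.49) 0.69
stock blue (array([448.9, 308.7]), array([12.6,  4.4]), 76.79) 22
```

>>> send_rows(increments=[{"x":-2,"y":3,"z":-2.7,"spin":-5},{"x":-4,"y":6.3,"z":-5.8,"spin":-11},{"x":-6,"y":9.6,"z":-8.9,"spin":-17},{"x":-8,"y":12.9,"z":-11.9,"spin":-23},{"x":-10,"y":16.2,"z":-15,"spin":-29},{"x":-11,"y":19.6,"z":-18,"spin":-35},{"x":-11,"y":23,"z":-21,"spin":-41},{"x":-11,"y":26.3,"z":-24,"spin":-46}], hand=1)

```text
clock: 2.05
position: [0.3497, -0.3386, 0.3198]
tool_rot: [[0.001, 0.511, 0.86], [-0.001, 0.86, -0.511], [-1.0, -0.0, 0.001]]
ft_force: [0.5, 0.4, 0.1]
grip_width: 0.0857
```

```bash
cat >> h.py <<'E'
def go(x,y,z,yaw):
    "tool shifts (cm) and spin to reach TCP xyz (m) with jaw axis at yaw (deg)"
    s=r.state(); R=np.array(s["tool_rot"]); d=np.array([x,y,z])-s["position"]
    cur=np.degrees(np.arctan2(R[1,2],R[0,2])); dy=(yaw-cur+90)%180-90
    print("clock",round(s["clock"],2),"pos",np.round(s["position"],4),"jaw",round(cur,2),"F",np.round(s["ft_force"],1),"grip",round(s["grip_width"],4),
      "down",np.round(R[:,0],3),"q",np.round(s["q"],0))
    print("xyz cm",np.round(R.T@d*100,2),"spin",round(-dy,2))
E
python3 -c "
from h import *
go(.545,-.030,.32,11.4)"
```

```text
clock 2.05 pos [ 0.3497 -0.3386  0.3198] jaw -30.72 F [0.5 0.4 0.1] grip 0.0857 down [ 0.001 -0.001 -1.   ] q [-48.   8. 104.   0.  68. -17.]
xyz cm [-3.00e-02  3.65e+01  1.03e+00] spin -42.12
```

>>> send_rows(increments=[{"y":4.6,"z":0.1,"spin":-5},{"y":9.2,"z":0.3,"spin":-11},{"y":13.8,"z":0.4,"spin":-17},{"y":18.4,"z":0.5,"spin":-22},{"y":23,"z":0.7,"spin":-28},{"y":27.6,"z":0.8,"spin":-33},{"y":32.1,"z":0.9,"spin":-38},{"y":36.5,"z":1,"spin":-42}])

```text
invalid input at $.increments[0]: expected keys x, y, z, spin
```

Run:
```python
from h import *
s=r.state(); p=r.snapshot("wrist"); go(.56,-.03,.32,11.4)
print(np.round(p["T_tool_cam"],4).tolist(),p["fx"],p["cx"],p["cy"])
T=toolT(s)@np.array(p["T_tool_cam"]); np.savez("w1.npz",T=T)
cv2.imwrite("pics/w1.png",p["color"][:,:,::-1])
for q in ("rail","upright","bottle"):
    for g in r.regions_of(q,p)[:1]: print(q,g["extent"],g["conf"],rect(p,g["pixels"],.05,T))
```

```text
clock 2.1 pos [ 0.3523 -0.3337  0.3195] jaw -30.32 F [ 2.   6.5 -0.3] grip 0.0851 down [ 0.002  0.002 -1.   ] q [-47.   8. 104.   0.  68. -17.]
xyz cm [ 0.05 36.7   2.59] spin -41.72
[[0.0003, -0.2995, 0.9541, -0.1652], [0.0004, -0.9541, -0.2995, 0.0768], [1.0, 0.0005, -0.0002, -0.0011], [0.0, 0.0, 0.0, 1.0]] 353.18002529790624 321.5941110862719 200.81972083311567
```

View pics/w1.png

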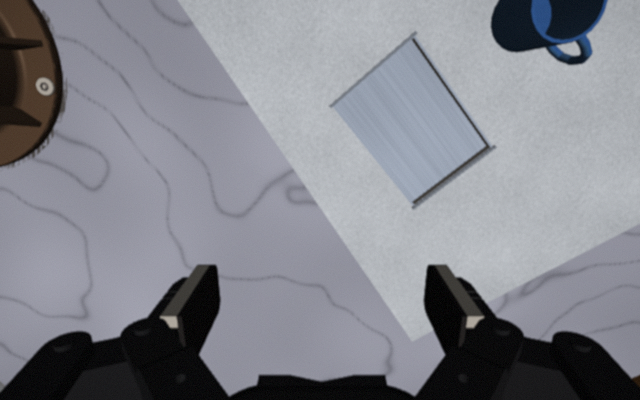

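This wrist view shows only the tray, with corners at (332,105), (415,35), (490,148) and (413,207). The move was refused because every key is required, so I'm resending it complete.

>>> send_rows(increments=[{"x":0,"y":4.6,"z":0.1,"spin":-5},{"x":0,"y":9.2,"z":0.3,"spin":-11},{"x":0,"y":13.8,"z":0.4,"spin":-17},{"x":0,"y":18.4,"z":0.5,"spin":-22},{"x":0,"y":23,"z":0.7,"spin":-28},{"x":0,"y":27.6,"z":0.8,"spin":-33},{"x":0,"y":32.1,"z":0.9,"spin":-38},{"x":0,"y":36.5,"z":1,"spin":-42}])

```text
clock: 3.05
position: [0.5461, -0.0307, 0.3192]
tool_rot: [[0.0, -0.195, 0.981], [-0.001, 0.981, 0.195], [-1.0, -0.001, 0.0]]
ft_force: [1.1, -0.9, 0.3]
grip_width: 0.085
```

Run:
```python
from h import *
s=r.state(); p=r.snapshot("wrist"); go(.56,-.03,.32,11.4)
T=toolT(s)@np.array(p["T_tool_cam"]); print(np.round(T,4).tolist()); np.savez("w1.npz",T=T)
cv2.imwrite("pics/w2.png",p["color"][:,:,::-1])
for q in ("rail","upright","bottle"):
    for g in r.regions_of(q,p)[:1]: print(q,g["extent"],g["conf"],rect(p,g["pixels"],.05,T))
```

```text
clock 3.1 pos [ 0.549 -0.026  0.319] jaw 11.56 F [ 0.1  6.1 -1. ] grip 0.0852 down [ 0.002  0.002 -1.   ] q [ -6.  14.  97.   0.  70. -18.]
xyz cm [-0.1  -0.61  1.  ] spin 0.16
[[0.9807, 0.1864, 0.0589, 0.5302], [0.1955, -0.9355, -0.2945, 0.0454], [0.0002, 0.3003, -0.9538, 0.4843], [0.0, 0.0, 0.0, 1.0]]
rail [335.4, 177.5, 42.4, 193.6] 0.66 (array([570.9, -64.7]), array([ 50.6, 253.3]), 11.56)
upright [350.4, 39.8, 77.8, 79.6] 0.91 (array([549.1, 102.8]), array([85.6, 81.7]), 11.27)
bottle [338.0, 160.6, 36.2, 43.2] 0.98 (array([566.2, -33.1]), array([46.3, 52.9]), 11.27)
```

View pics/w2.png

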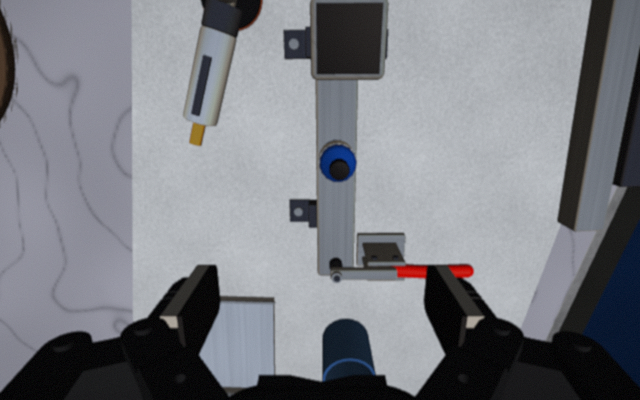

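The rail is aligned with the image columns (317..356, centre about 337). The bottle body is centred at (338,161) with its cap at (339,170), and the upright's top inner edge is at row 79.

Run:
```python
from h import *
p=dict(fx=353.18,fy=353.18,cx=321.594,cy=200.82); T=np.load("w1.npz")["T"]
print("cap",w(p,339,170,.135,T),"body",w(p,338,161,.10,T))
for a in [(317.5,80),(356,80),(317.5,272),(356,272)]: print("rail",w(p,*a,.05,T))
e=np.array([-.199,.98])
a=w(p,350,77,.23,T); print("upright top inner edge",a,(a-[.5709,-.0647])@e)
b=w(p,339,170,.135,T); print("bottle s",(b-[.5709,-.0647])@e)
go(b[0],b[1],.15,11.5)
```

```text
cap [ 0.56265941 -0.02705154] body [ 0.56270381 -0.02463204]
rail [0.52356944 0.05493645]
rail [0.56751174 0.06369485]
rail [ 0.57160756 -0.19054024]
rail [ 0.62358203 -0.18018782]
upright top inner edge [0.54762881 0.0571849 ] 0.12407816461727995
bottle s 0.038535369089519385
clock 3.25 pos [ 0.5453 -0.0314  0.3188] jaw 11.15 F [-0.6  0.6  0.7] grip 0.0856 down [-0.    -0.001 -1.   ] q [ -6.  14.  97.  -0.  70. -18.]
xyz cm [16.88  0.11  1.8 ] spin -0.35
```

>>> send_rows(increments=[{"x":3,"y":0.1,"z":1.0,"spin":-0.3},{"x":7,"y":0.15,"z":1.8,"spin":-0.3},{"x":11,"y":0.15,"z":1.8,"spin":-0.3},{"x":15,"y":0.15,"z":1.8,"spin":-0.3},{"x":18.5,"y":0.15,"z":1.8,"spin":-0.3},{"x":21.5,"y":0.15,"z":1.8,"spin":-0.3},{"x":23.8,"y":0.15,"z":1.8,"spin":-0.3},{"x":24.9,"y":0.15,"z":1.8,"spin":-0.3}])

```text
clock: 4.05
position: [0.5611, -0.0285, 0.0679]
tool_rot: [[-0.003, -0.196, 0.981], [-0.001, 0.981, 0.196], [-1.0, -0.0, -0.003]]
ft_force: [0.7, 1.0, 0.5]
grip_width: 0.0855
```

>>> send_rows(increments=[{"x":0,"y":0,"z":0,"spin":0},{"x":0,"y":0,"z":0,"spin":0},{"x":0,"y":0,"z":0,"spin":0},{"x":0,"y":0,"z":0,"spin":0},{"x":0,"y":0,"z":0,"spin":0}], hand=-1)

```text
clock: 4.55
position: [0.5621, -0.0287, 0.0695]
tool_rot: [[-0.001, -0.196, 0.981], [-0.001, 0.981, 0.196], [-1.0, -0.001, -0.001]]
ft_force: [-0.2, -1.5, 8.6]
grip_width: 0.0388
```

Run:
```python
from h import *
go(.471,-.3745,.15,9.8)
```

```text
clock 4.55 pos [ 0.5621 -0.0287  0.0695] jaw 11.28 F [-0.2 -1.5  8.6] grip 0.0388 down [-0.001 -0.001 -1.   ] q [ -6.  31. 110.  -0.  39. -17.]
xyz cm [ -8.   -32.14 -15.7 ] spin 1.48
```

>>> send_rows(increments=[{"x":-0.5,"y":0,"z":0,"spin":0},{"x":-1.5,"y":0,"z":0,"spin":0},{"x":-3,"y":0,"z":0,"spin":0},{"x":-5,"y":0,"z":0,"spin":0},{"x":-7,"y":0,"z":0,"spin":0},{"x":-8.5,"y":0,"z":0,"spin":0},{"x":-9.5,"y":0,"z":0,"spin":0},{"x":-10,"y":0,"z":0,"spin":0}], hand=-1)

```text
clock: 5.35
position: [0.5626, -0.0286, 0.171]
tool_rot: [[0.001, -0.196, 0.981], [-0.001, 0.981, 0.196], [-1.0, -0.002, 0.001]]
ft_force: [-0.4, 0.3, -1.7]
grip_width: 0.0386
```

Run:
```python
from h import *
p=r.snapshot("wrist"); q=r.snapshot("scene")
a=p["color"][120:400,120:520]; b=q["color"][80:360,160:460]
cv2.imwrite("pics/b1.png",np.hstack([a,b])[:,:,::-1])
go(.471,-.3745,.17,9.8)
```

```text
clock 5.45 pos [ 0.5624 -0.0286  0.1702] jaw 11.29 F [ 0.7  0.2 -1.6] grip 0.0388 down [ 0.    -0.001 -1.   ] q [ -6.  23. 105.  -0.  51. -17.]
xyz cm [  0.06 -32.13 -15.74] spin 1.49
```

View pics/b1.png

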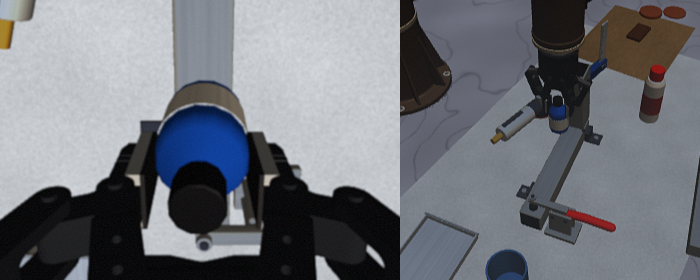

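The bottle is held upright (left crop 200,150) and the rail is clear. The wrist reads about 1.6 N, which matches its weight. Now I'll carry it to the tray.

>>> send_rows(increments=[{"x":0,"y":-1.5,"z":-0.75,"spin":0},{"x":0,"y":-4,"z":-2,"spin":0},{"x":0,"y":-7.5,"z":-3.7,"spin":0},{"x":0,"y":-11,"z":-5.4,"spin":0},{"x":0,"y":-14.5,"z":-7.1,"spin":0},{"x":0,"y":-18,"z":-8.8,"spin":0},{"x":0,"y":-21.5,"z":-10.5,"spin":1},{"x":0,"y":-24.5,"z":-12,"spin":1.5}])

```text
clock: 6.25
position: [0.4911, -0.2946, 0.1697]
tool_rot: [[-0.001, -0.169, 0.986], [-0.001, 0.986, 0.169], [-1.0, -0.001, -0.001]]
ft_force: [0.3, -0.0, -1.0]
grip_width: 0.0388
```

>>> send_rows(increments=[{"x":0,"y":-2.5,"z":-1.2,"spin":0},{"x":0,"y":-4.8,"z":-2.3,"spin":0},{"x":0,"y":-6.5,"z":-3.1,"spin":0},{"x":0,"y":-7.3,"z":-3.6,"spin":0},{"x":0,"y":-7.5,"z":-3.7,"spin":0},{"x":0,"y":-7.5,"z":-3.7,"spin":0}])

```text
clock: 6.85
position: [0.4671, -0.3742, 0.1696]
tool_rot: [[-0.001, -0.169, 0.986], [-0.0, 0.986, 0.169], [-1.0, -0.0, -0.001]]
ft_force: [-0.3, 0.1, -2.5]
grip_width: 0.0388
```

Run:
```python
from h import *
s=r.state(); p=r.snapshot("wrist"); q=r.snapshot("top"); T=toolT(s)@np.array(p["T_tool_cam"])
for n,i,t in (("w",p,T),("t",q,None)):
    for g in r.regions_of("tray",i)[:1]: print(n,g["extent"],g["conf"],rect(i,g["pixels"],.018,t))
go(.471,-.3745,.024,9.8)
```

```text
w [326.8, 163.1, 156.6, 185.3] 0.85 (array([ 466.1, -366.6]), array([134.2, 171.4]), 8.87)
t [454.8, 221.7, 63.4, 46.3] 0.73 (array([ 468.6, -364.4]), array([131.2, 169.2]), 9.78)
clock 7.05 pos [ 0.4676 -0.3739  0.1699] jaw 9.77 F [-0.4  0.4 -0.9] grip 0.0387 down [-0.001 -0.001 -1.   ] q [-42.  26. 101.  -0.  53. -51.]
xyz cm [14.58 -0.11  0.34] spin -0.03
```

>>> send_rows(increments=[{"x":1.5,"y":0,"z":0.1,"spin":0},{"x":4,"y":0,"z":0.1,"spin":0},{"x":6.5,"y":0,"z":0.1,"spin":0},{"x":9,"y":0,"z":0.1,"spin":0},{"x":11.2,"y":0,"z":0.1,"spin":0},{"x":13,"y":0,"z":0.1,"spin":0},{"x":14,"y":0,"z":0.1,"spin":0},{"x":14.3,"y":0,"z":0.1,"spin":0}])

```text
clock: 7.85
position: [0.4683, -0.3731, 0.026]
tool_rot: [[-0.002, -0.17, 0.985], [0.0, 0.985, 0.17], [-1.0, 0.001, -0.002]]
ft_force: [0.6, -0.1, -1.0]
grip_width: 0.0393
```

>>> send_rows(increments=[{"x":0.1,"y":0,"z":0,"spin":0},{"x":0.25,"y":0,"z":0,"spin":0},{"x":0.35,"y":0,"z":0,"spin":0},{"x":0.4,"y":0,"z":0,"spin":0}])

```text
clock: 8.25
position: [0.4686, -0.3734, 0.0226]
tool_rot: [[-0.001, -0.17, 0.985], [-0.0, 0.985, 0.17], [-1.0, -0.0, -0.001]]
ft_force: [2.3, -0.1, 7.6]
grip_width: 0.0388
```

>>> send_rows(increments=[{"x":0,"y":0,"z":0,"spin":0},{"x":0,"y":0,"z":0,"spin":0},{"x":0,"y":0,"z":0,"spin":0},{"x":0,"y":0,"z":0,"spin":0},{"x":0,"y":0,"z":0,"spin":0}], hand=1)

```text
clock: 8.75
position: [0.4686, -0.3734, 0.0226]
tool_rot: [[-0.001, -0.17, 0.985], [-0.0, 0.985, 0.17], [-1.0, -0.0, -0.001]]
ft_force: [0.6, -0.2, -0.8]
grip_width: 0.0855
```

>>> send_rows(increments=[{"x":-1,"y":0,"z":0,"spin":0},{"x":-3,"y":0,"z":0,"spin":0},{"x":-6,"y":0,"z":0,"spin":0},{"x":-10,"y":0,"z":0,"spin":0},{"x":-14.5,"y":0,"z":0,"spin":0},{"x":-19,"y":0,"z":0,"spin":0},{"x":-23,"y":0,"z":0,"spin":0},{"x":-27,"y":0,"z":0,"spin":0}])

```text
clock: 9.55
position: [0.4686, -0.373, 0.2954]
tool_rot: [[-0.0, -0.17, 0.985], [-0.001, 0.985, 0.17], [-1.0, -0.001, -0.001]]
ft_force: [1.2, 0.3, 0.8]
grip_width: 0.0853
```

Run:
```python
from h import *
p=r.snapshot("wrist"); q=r.snapshot("scene")
cv2.imwrite("pics/b2.png",np.hstack([p["color"][60:360,120:520],q["color"][100:400,90:390]])[:,:,::-1])
for yaw in (-4.8,): go(.4468,.270,.30,yaw)
```

```text
clock 9.65 pos [ 0.4708 -0.3749  0.2992] jaw 9.81 F [-0.3 -0.1 -0.6] grip 0.0855 down [ 0.006 -0.006 -1.   ] q [-41.  19.  92.  -0.  69. -51.]
xyz cm [-0.51 63.95  8.62] spin 14.61
```

View pics/b2.png

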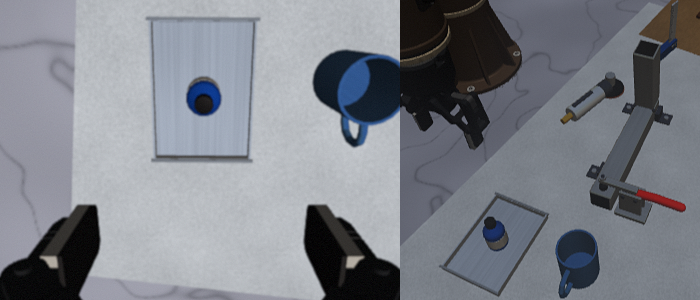

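The bottle stands upright mid-tray (left crop 204,97). Next I'll move over the square, passing above the grinder and clear of the upright.

>>> send_rows(increments=[{"x":-0.5,"y":3,"z":0.4,"spin":1},{"x":-1,"y":7,"z":0.9,"spin":2},{"x":-1.5,"y":11.5,"z":1.5,"spin":3},{"x":-2,"y":16,"z":2.1,"spin":4},{"x":-2.5,"y":20.5,"z":2.7,"spin":5},{"x":-3,"y":25,"z":3.3,"spin":6},{"x":-3,"y":29.5,"z":3.9,"spin":7},{"x":-3,"y":34,"z":4.5,"spin":8}])

```text
clock: 10.45
position: [0.4564, -0.0303, 0.3274]
tool_rot: [[0.007, -0.03, 1.0], [-0.007, 1.0, 0.03], [-1.0, -0.007, 0.006]]
ft_force: [0.3, 0.1, -0.2]
grip_width: 0.0855
```

```bash
python3 -c "
from h import *
go(.447,.265,.325,-4.8)"
```

```text
clock 10.45 pos [ 0.4564 -0.0303  0.3274] jaw 1.75 F [ 0.3  0.1 -0.2] grip 0.0855 down [ 0.007 -0.007 -1.   ] q [ -7.   5. 106.  -0.  68.  -9.]
xyz cm [ 0.04 29.54 -0.05] spin 6.55
```

>>> send_rows(increments=[{"x":0,"y":4.5,"z":0,"spin":1},{"x":0,"y":9,"z":0,"spin":2},{"x":0,"y":13.5,"z":0,"spin":3},{"x":0,"y":18,"z":0,"spin":4},{"x":0,"y":22.5,"z":0,"spin":5},{"x":0,"y":26.5,"z":0,"spin":6},{"x":0,"y":29,"z":0,"spin":6.5},{"x":0,"y":29.5,"z":0,"spin":6.5}])

```text
clock: 11.25
position: [0.4468, 0.267, 0.3254]
tool_rot: [[0.006, 0.081, 0.997], [-0.006, 0.997, -0.081], [-1.0, -0.005, 0.007]]
ft_force: [-0.2, -0.3, -0.4]
grip_width: 0.0848
```

>>> send_rows(increments=[{"x":0,"y":0,"z":0,"spin":0},{"x":0,"y":0,"z":0,"spin":0}])

```text
clock: 11.45
position: [0.4466, 0.2663, 0.3255]
tool_rot: [[0.006, 0.08, 0.997], [-0.006, 0.997, -0.08], [-1.0, -0.006, 0.007]]
ft_force: [-0.3, 0.4, -1.4]
grip_width: 0.0853
```

Run:
```python
from h import *
s=r.state(); p=r.snapshot("wrist"); go(.447,.27,.32,-4.8)
T=toolT(s)@np.array(p["T_tool_cam"]); np.savez("w1.npz",T=T)
cv2.imwrite("pics/w3.png",p["color"][:,:,::-1])
for g in r.regions_of("square",p)[:1]: print(g["extent"],g["conf"],rect(p,g["pixels"],.03,T))
hsv=cv2.cvtColor(p["color"],cv2.COLOR_RGB2HSV)
m=((hsv[...,0]>100)&(hsv[...,0]<130)&(hsv[...,1]>100)&(hsv[...,2]>60)).astype(np.uint8); m[300:]=0
print("stock",rect(p,m,.03,T),m.sum())
```

```text
clock 11.5 pos [0.4467 0.266  0.3255] jaw -4.65 F [ 0.2 -0.1 -0.2] grip 0.0853 down [ 0.006 -0.006 -1.   ] q [28. 11. 99. -1. 70. 33.]
xyz cm [ 0.55  0.4  -0.01] spin 0.15
[319.9, 86.9, 21.3, 129.2] 0.96 (array([449.8, 341.5]), array([149.2,  21. ]), 84.84)
stock (array([448.7, 332. ]), array([127.4,  20.4]), 84.84) 1584
```

View pics/w3.png

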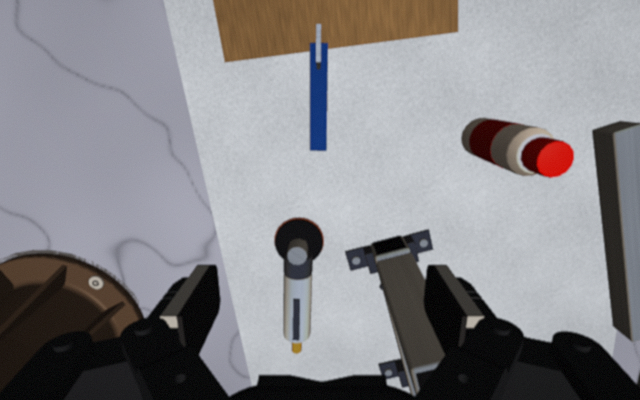

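The stock runs from (318,150) to (318,45), with the blade rising at the far (+y) end. It is centred at (0.449, 0.332), yaw about -5°. I'll grip it 46 mm behind its centre, keeping the wrist camera clear of the blade.

>>> send_rows(increments=[{"x":3,"y":1.2,"z":-0.3,"spin":0.4},{"x":7,"y":2.15,"z":-0.6,"spin":0.4},{"x":11.5,"y":2.15,"z":-0.6,"spin":0.4},{"x":16,"y":2.15,"z":-0.6,"spin":0.4},{"x":20,"y":2.15,"z":-0.6,"spin":0.4},{"x":23,"y":2.15,"z":-0.6,"spin":0.4},{"x":25,"y":2.15,"z":-0.6,"spin":0.4},{"x":25.5,"y":2.15,"z":-0.6,"spin":0.4}])

```text
clock: 12.35
position: [0.4434, 0.2847, 0.0686]
tool_rot: [[0.004, 0.09, 0.996], [-0.008, 0.996, -0.09], [-1.0, -0.008, 0.004]]
ft_force: [-0.1, -0.2, -0.6]
grip_width: 0.0855
```

>>> send_rows(increments=[{"x":0,"y":0,"z":0,"spin":0},{"x":0.5,"y":0,"z":0,"spin":0},{"x":1.5,"y":0,"z":0,"spin":0},{"x":2.5,"y":0,"z":0,"spin":0},{"x":3.2,"y":0,"z":0,"spin":0},{"x":3.4,"y":0,"z":0,"spin":0},{"x":3.4,"y":0,"z":0,"spin":0}])

```text
clock: 13.05
position: [0.4433, 0.2843, 0.0342]
tool_rot: [[0.003, 0.09, 0.996], [-0.008, 0.996, -0.089], [-1.0, -0.008, 0.004]]
ft_force: [-0.5, -0.5, -0.0]
grip_width: 0.0858
```

Run:
```python
from h import *
go(.4446,.2862,.006,-5.1); print(np.round(r.state()["torque"],2))
p=r.snapshot("wrist"); q=r.snapshot("scene")
cv2.imwrite("pics/s1.png",np.hstack([p["color"],cv2.resize(q["color"][60:260,280:430],None,fx=2,fy=2)[:,:160*2]])[:,120:,::-1][:, :720])
```

```text
clock 13.05 pos [0.4433 0.2843 0.0342] jaw -5.13 F [-0.5 -0.5 -0. ] grip 0.0858 down [ 0.003 -0.008 -1.   ] q [ 30.  32. 116.  -1.  32.  36.]
xyz cm [2.81 0.22 0.1 ] spin -0.03
[ 0.04 -0.01  0.04]
```

View pics/s1.png

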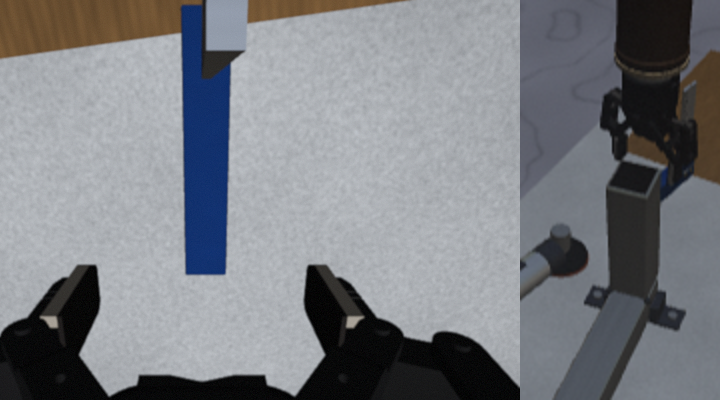

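>>> send_rows(increments=[{"x":0.5,"y":0,"z":0.15,"spin":0},{"x":1.0,"y":0,"z":0.15,"spin":0},{"x":1.4,"y":0,"z":0.15,"spin":0},{"x":1.8,"y":0,"z":0.15,"spin":0},{"x":1.8,"y":0,"z":0.15,"spin":0}])

```text
clock: 13.65
position: [0.4448, 0.284, 0.016]
tool_rot: [[0.003, 0.09, 0.996], [-0.008, 0.996, -0.09], [-1.0, -0.008, 0.004]]
ft_force: [0.2, 0.8, 0.0]
grip_width: 0.0852
```

>>> send_rows(increments=[{"x":0.2,"y":0,"z":0,"spin":0},{"x":0.4,"y":0,"z":0,"spin":0},{"x":0.7,"y":0,"z":0,"spin":0},{"x":0.8,"y":0,"z":0,"spin":0},{"x":0.8,"y":0,"z":0,"spin":0}])

```text
clock: 14.15
position: [0.4447, 0.2839, 0.0079]
tool_rot: [[0.003, 0.09, 0.996], [-0.009, 0.996, -0.09], [-1.0, -0.008, 0.003]]
ft_force: [-0.1, -0.1, 0.7]
grip_width: 0.0852
```

>>> send_rows(increments=[{"x":0.2,"y":0,"z":0,"spin":0},{"x":0.35,"y":0,"z":0,"spin":0},{"x":0.35,"y":0,"z":0,"spin":0}])

```text
clock: 14.45
position: [0.4446, 0.2838, 0.0042]
tool_rot: [[0.002, 0.09, 0.996], [-0.009, 0.996, -0.09], [-1.0, -0.008, 0.003]]
ft_force: [-0.6, -0.5, -0.9]
grip_width: 0.0854
```

>>> send_rows(increments=[{"x":0,"y":0,"z":0,"spin":0},{"x":0,"y":0,"z":0,"spin":0},{"x":0,"y":0,"z":0,"spin":0},{"x":0,"y":0,"z":0,"spin":0},{"x":0,"y":0,"z":0,"spin":0},{"x":0,"y":0,"z":0,"spin":0},{"x":0,"y":0,"z":0,"spin":0}], hand=-1)

```text
clock: 15.15
position: [0.4448, 0.2838, 0.0045]
tool_rot: [[0.003, 0.09, 0.996], [-0.008, 0.996, -0.09], [-1.0, -0.008, 0.004]]
ft_force: [-0.2, -1.3, 6.6]
grip_width: 0.0193
```

```bash
python3 -c "
from h import *
go(.4447,.284,.30,-5.1);print(r.state()['torque'])"
```

```text
clock 15.15 pos [0.4448 0.2838 0.0045] jaw -5.14 F [-0.2 -1.3  6.6] grip 0.0193 down [ 0.003 -0.008 -1.   ] q [ 30.  35. 116.  -1.  29.  36.]
xyz cm [-29.55  -0.23   0.09] spin -0.04
[-0.15774734  0.21526373  0.00049884]
```

Gripped. Lifting straight up.

>>> send_rows(increments=[{"x":-0.5,"y":0,"z":0,"spin":0},{"x":-2,"y":0,"z":0,"spin":0},{"x":-4.5,"y":0,"z":0,"spin":0},{"x":-8,"y":-0.1,"z":0,"spin":0},{"x":-12,"y":-0.1,"z":0,"spin":0},{"x":-15,"y":-0.1,"z":0,"spin":0},{"x":-16.5,"y":-0.1,"z":0,"spin":0},{"x":-17,"y":-0.1,"z":0,"spin":0}])

```text
clock: 15.95
position: [0.4448, 0.2846, 0.1764]
tool_rot: [[0.005, 0.09, 0.996], [-0.007, 0.996, -0.09], [-1.0, -0.007, 0.006]]
ft_force: [-0.2, 0.7, -3.3]
grip_width: 0.0194
```

>>> send_rows(increments=[{"x":0,"y":0,"z":0,"spin":0},{"x":-1,"y":0,"z":0,"spin":0},{"x":-4,"y":0,"z":0,"spin":0},{"x":-7,"y":0,"z":0,"spin":0},{"x":-10,"y":0,"z":0,"spin":0},{"x":-12,"y":-0.1,"z":0.1,"spin":0},{"x":-12.5,"y":-0.1,"z":0.1,"spin":0},{"x":-12.5,"y":-0.1,"z":0.1,"spin":0}])

```text
clock: 16.75
position: [0.445, 0.2844, 0.3011]
tool_rot: [[0.005, 0.09, 0.996], [-0.007, 0.996, -0.09], [-1.0, -0.007, 0.006]]
ft_force: [-1.0, -0.5, -4.1]
grip_width: 0.0194
```

```bash
python3 -c "
from h import *
go(.5749,-.0843,.30,11.5);print(r.state()['torque'])"
```

```text
clock 16.75 pos [0.445  0.2844 0.3011] jaw -5.14 F [-1.  -0.5 -4.1] grip 0.0194 down [ 0.005 -0.007 -1.   ] q [ 30.  13. 100.  -1.  67.  35.]
xyz cm [  0.45 -35.56  16.24] spin -16.64
[-0.25349183  0.02231568 -0.00477665]
```

>>> send_rows(increments=[{"x":0,"y":-2,"z":0.9,"spin":-1},{"x":0,"y":-5,"z":2.3,"spin":-3},{"x":0,"y":-8.5,"z":3.9,"spin":-5},{"x":0,"y":-12,"z":5.5,"spin":-7},{"x":0,"y":-15,"z":6.9,"spin":-8},{"x":0,"y":-17,"z":7.8,"spin":-8.5},{"x":0,"y":-18,"z":8.2,"spin":-8.5},{"x":0,"y":-18,"z":8.2,"spin":-8.5}])

```text
clock: 17.55
position: [0.5102, 0.0968, 0.3014]
tool_rot: [[0.003, -0.057, 0.998], [-0.008, 0.998, 0.057], [-1.0, -0.008, 0.002]]
ft_force: [0.4, 0.3, -3.6]
grip_width: 0.0192
```

```bash
python3 -c "
from h import *
go(.5749,-.0843,.30,11.5)"
```

```text
clock 17.55 pos [0.5102 0.0968 0.3014] jaw 3.25 F [ 0.4  0.3 -3.6] grip 0.0192 down [ 0.003 -0.008 -1.   ] q [  8.  12. 102.  -1.  67.   5.]
xyz cm [  0.3  -18.44   5.44] spin -8.25
```

>>> send_rows(increments=[{"x":0,"y":-2,"z":0.6,"spin":-1},{"x":0,"y":-5,"z":1.5,"spin":-3},{"x":0.1,"y":-8.5,"z":2.5,"spin":-5},{"x":0.2,"y":-12,"z":3.5,"spin":-7},{"x":0.3,"y":-15.3,"z":4.5,"spin":-8},{"x":0.3,"y":-17.5,"z":5.2,"spin":-8.2},{"x":0.3,"y":-18.4,"z":5.4,"spin":-8.2},{"x":0.3,"y":-18.4,"z":5.4,"spin":-8.2}])

```text
clock: 18.35
position: [0.5744, -0.0837, 0.2992]
tool_rot: [[0.002, -0.198, 0.98], [-0.007, 0.98, 0.198], [-1.0, -0.007, 0.0]]
ft_force: [-0.9, 0.4, -3.5]
grip_width: 0.0191
```

Run:
```python
from h import *
s=r.state(); p=r.snapshot("wrist"); go(.5749,-.0843,.09,11.5)
T=toolT(s)@np.array(p["T_tool_cam"]); np.savez("w1.npz",T=T)
cv2.imwrite("pics/w4.png",p["color"][:,:,::-1])
for q,z in (("rail",.05),("upright",.23),("square",.30+.03)):
  for g in r.regions_of(q,p)[:1]: print(q,g["extent"],g["conf"],rect(p,g["pixels"],z,T))
```

```text
clock 18.4 pos [ 0.5742 -0.0829  0.2994] jaw 11.43 F [-0.4  0.6 -3.8] grip 0.0187 down [ 0.002 -0.007 -1.   ] q [-11.  17.  94.  -0.  68. -22.]
xyz cm [20.94 -0.    0.04] spin -0.07
square [323.2, 153.2, 63.1, 306.5] 0.87 (array([564.8, -38.1]), array([ 20.9, 120.2]), 11.08)
```

View pics/w4.png

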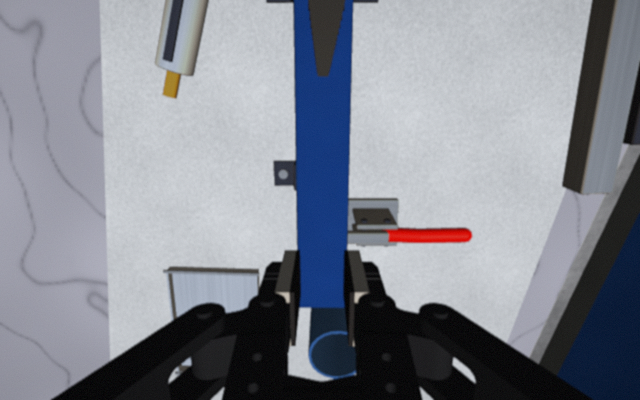

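The square is held straight and its stock covers the rail in line, at columns 297–350. The clamp is behind it at (372,222). Lowering beside the upright.

>>> send_rows(increments=[{"x":1,"y":0,"z":0,"spin":0},{"x":4,"y":0,"z":0,"spin":0},{"x":8,"y":0,"z":0,"spin":0},{"x":12,"y":0,"z":0,"spin":0},{"x":16,"y":0,"z":0,"spin":0},{"x":19,"y":0,"z":0,"spin":0},{"x":20.7,"y":0,"z":0,"spin":0},{"x":20.9,"y":0,"z":0,"spin":0}])

```text
clock: 19.35
position: [0.5726, -0.083, 0.0883]
tool_rot: [[-0.002, -0.2, 0.98], [-0.006, 0.98, 0.2], [-1.0, -0.006, -0.003]]
ft_force: [-0.4, 0.5, -3.2]
grip_width: 0.0192
```

>>> send_rows(increments=[{"x":0,"y":0,"z":0,"spin":0},{"x":0.5,"y":0,"z":0,"spin":0},{"x":1.3,"y":0,"z":0,"spin":0},{"x":2.1,"y":0,"z":0,"spin":0},{"x":2.7,"y":0,"z":0,"spin":0},{"x":2.9,"y":0,"z":0,"spin":0},{"x":2.9,"y":0,"z":0,"spin":0}])

```text
clock: 20.05
position: [0.5724, -0.0832, 0.059]
tool_rot: [[-0.002, -0.2, 0.98], [-0.006, 0.98, 0.2], [-1.0, -0.006, -0.004]]
ft_force: [0.2, 0.9, -2.8]
grip_width: 0.0188
```

Run:
```python
from h import *
s=r.state(); p=r.snapshot("wrist"); go(.5749,-.0843,.054,11.5); print(s["torque"])
q=r.snapshot("scene")
a=p["color"][0:300,170:490]; b=cv2.resize(q["color"][110:290,240:410],None,fx=2.8,fy=2.8,interpolation=3)
a=np.vstack([a,np.zeros((b.shape[0]-300,320,3),np.uint8)]); cv2.imwrite("pics/w5.png",np.hstack([a,b])[:,:,::-1])
```

```text
clock 20.1 pos [ 0.5726 -0.0832  0.0592] jaw 11.54 F [-0.2  0.1 -2.9] grip 0.0191 down [-0.002 -0.006 -1.   ] q [-11.  33. 108.  -1.  39. -22.]
xyz cm [ 0.52 -0.15  0.21] spin 0.04
[-0.23524842 -0.02867115 -0.03101101]
```

View pics/w5.png

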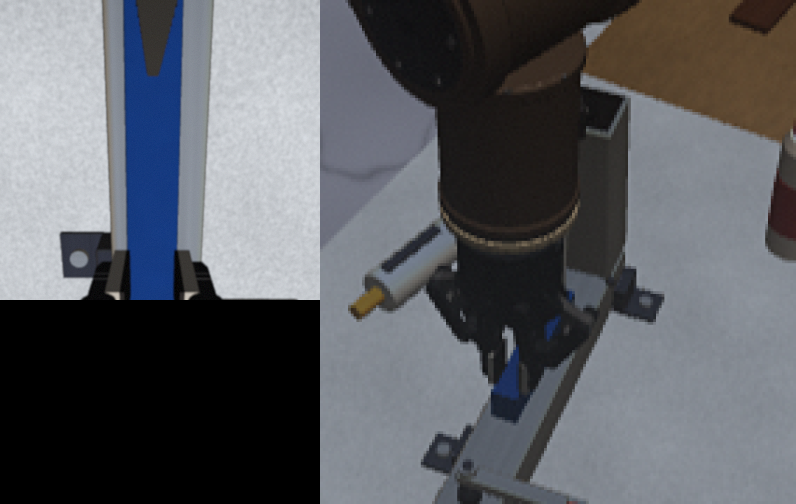

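The stock lies along the rail about 1 mm off its centre line and just above it. The upright is clear ahead of the blade. Lowering until it touches.

>>> send_rows(increments=[{"x":0.2,"y":0,"z":0.1,"spin":0},{"x":0.4,"y":0,"z":0.1,"spin":0},{"x":0.45,"y":0,"z":0.1,"spin":0},{"x":0.5,"y":0,"z":0.1,"spin":0},{"x":0.5,"y":0,"z":0.1,"spin":0}])

```text
clock: 20.65
position: [0.5738, -0.0832, 0.0546]
tool_rot: [[-0.001, -0.2, 0.98], [-0.007, 0.98, 0.2], [-1.0, -0.006, -0.003]]
ft_force: [-0.1, -1.7, 1.1]
grip_width: 0.0194
```

>>> send_rows(increments=[{"x":0.05,"y":0,"z":0,"spin":0},{"x":0.1,"y":0,"z":0,"spin":0},{"x":0.1,"y":0,"z":0,"spin":0}])

```text
clock: 20.95
position: [0.574, -0.0832, 0.0544]
tool_rot: [[-0.001, -0.2, 0.98], [-0.007, 0.98, 0.2], [-1.0, -0.006, -0.002]]
ft_force: [-4.4, -0.2, 15.4]
grip_width: 0.0186
```

>>> send_rows(increments=[{"x":0.05,"y":0.3,"z":0,"spin":0},{"x":0.05,"y":0.8,"z":0,"spin":0},{"x":0.05,"y":1.3,"z":0,"spin":0},{"x":0.05,"y":1.8,"z":0,"spin":0},{"x":0.05,"y":2.2,"z":0,"spin":0},{"x":0.05,"y":2.4,"z":0,"spin":0},{"x":0.05,"y":2.5,"z":0,"spin":0},{"x":0.05,"y":2.5,"z":0,"spin":0}])

```text
clock: 21.75
position: [0.5701, -0.059, 0.0545]
tool_rot: [[0.001, -0.2, 0.98], [-0.007, 0.98, 0.2], [-1.0, -0.007, -0.0]]
ft_force: [0.8, -4.9, 7.8]
grip_width: 0.0191
```

>>> send_rows(increments=[{"x":0.06,"y":0.2,"z":0,"spin":0},{"x":0.06,"y":0.4,"z":0,"spin":0},{"x":0.06,"y":0.6,"z":0,"spin":0},{"x":0.06,"y":0.8,"z":0,"spin":0},{"x":0.06,"y":0.8,"z":0,"spin":0}])

```text
clock: 22.25
position: [0.5695, -0.0515, 0.0545]
tool_rot: [[0.003, -0.2, 0.98], [-0.008, 0.98, 0.2], [-1.0, -0.009, 0.002]]
ft_force: [1.3, -5.4, 7.8]
grip_width: 0.0189
```

```bash
cat >> h.py <<'E'
def st():
    s=r.state(); d=np.array(s["position"][:2])-[.5709,-.0647]; R=np.array(s["tool_rot"])
    print("clock",round(s["clock"],2),"s",round(d@[-.1994,.9799],4),"lat",round(d@[.9799,.1994],4),"z",round(s["position"][2],4),
     "Fy",round(R[:,1]@s["ft_force"],2),"Fz",round(s["ft_force"][2],2),"Fx",round(R[:,2]@s["ft_force"],2),"M",np.round(R.T@s["torque"],2),
     "tilt deg (tool y up)",round(np.degrees(R[2,1]),2),"q6",round(s["q"][5],1))
E
python3 -c "
from h import *
st()"
```

```text
clock 22.25 s 0.0132 lat 0.0013 z 0.0545 Fy -5.62 Fz 7.82 Fx 0.21 M [-0.05 -0.04 -0.87] tilt deg (tool y up) -0.49 q6 -18.9
```

>>> send_rows(increments=[{"x":0.08,"y":0.1,"z":0,"spin":0},{"x":0.08,"y":0.25,"z":0,"spin":0},{"x":0.08,"y":0.4,"z":0,"spin":0},{"x":0.08,"y":0.5,"z":0,"spin":0},{"x":0.08,"y":0.5,"z":0,"spin":0}])

```text
clock: 22.75
position: [0.5697, -0.0472, 0.0545]
tool_rot: [[0.006, -0.201, 0.98], [-0.009, 0.98, 0.201], [-1.0, -0.01, 0.004]]
ft_force: [0.3, -8.8, 10.1]
grip_width: 0.0191
```

Run:
```python
from h import *
st()
p=r.snapshot("wrist"); q=r.snapshot("scene"); t=r.snapshot("top")
a=p["color"][0:200,170:490]; b=cv2.resize(q["color"][110:290,240:410],None,fx=2.8,fy=2.8,interpolation=3); c=cv2.resize(t["color"][165:225,270:350],None,fx=4,fy=4,interpolation=3)
a=np.vstack([a,c,np.zeros((504-440,320,3),np.uint8)]); cv2.imwrite("pics/w6.png",np.hstack([a,b])[:,:,::-1])
```

```text
clock 22.75 s 0.0174 lat 0.0023 z 0.0545 Fy -8.77 Fz 10.12 Fx -1.41 M [-0.1   0.17 -1.4 ] tilt deg (tool y up) -0.57 q6 -18.4
```

View pics/w6.png

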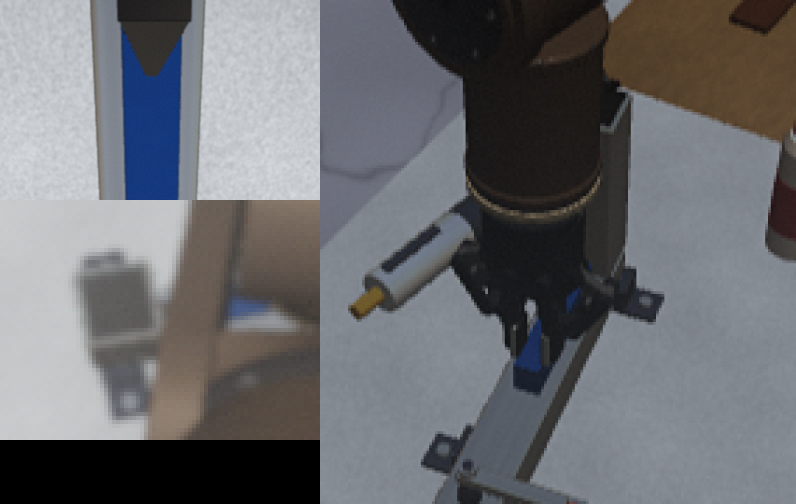

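The blade has reached the upright: in the wrist crop it meets the upright's face at about row 22. The top crop shows the upright still leaning. I'll keep pushing in small steps until the force rises at the heel stop.

>>> send_rows(increments=[{"x":0.1,"y":0.15,"z":-0.05,"spin":0},{"x":0.1,"y":0.3,"z":-0.1,"spin":0},{"x":0.1,"y":0.45,"z":-0.1,"spin":0},{"x":0.1,"y":0.5,"z":-0.1,"spin":0},{"x":0.1,"y":0.5,"z":-0.1,"spin":0}])

```text
clock: 23.4
position: [0.5692, -0.0433, 0.0545]
tool_rot: [[0.009, -0.201, 0.98], [-0.01, 0.979, 0.201], [-1.0, -0.012, 0.007]]
ft_force: [0.6, -9.1, 12.6]
grip_width: 0.0193
```

```bash
python3 -c "
from h import *
st()"
```

```text
clock 23.4 s 0.0213 lat 0.0026 z 0.0545 Fy -9.16 Fz 12.64 Fx -1.14 M [-0.13  0.23 -1.71] tilt deg (tool y up) -0.67 q6 -18.0
```

>>> send_rows(increments=[{"x":0.1,"y":0.1,"z":-0.1,"spin":0},{"x":0.1,"y":0.2,"z":-0.1,"spin":0},{"x":0.1,"y":0.3,"z":-0.1,"spin":0},{"x":0.1,"y":0.4,"z":-0.1,"spin":0},{"x":0.1,"y":0.4,"z":-0.1,"spin":0}])

```text
clock: 23.9
position: [0.5689, -0.0405, 0.0545]
tool_rot: [[0.012, -0.202, 0.979], [-0.011, 0.979, 0.202], [-1.0, -0.013, 0.009]]
ft_force: [1.1, -9.8, 13.3]
grip_width: 0.0192
```

```bash
python3 -c "
from h import *
st()"
```

```text
clock 23.9 s 0.0241 lat 0.0029 z 0.0545 Fy -10.03 Fz 13.26 Fx -0.78 M [-0.13  0.23 -1.74] tilt deg (tool y up) -0.77 q6 -17.6
```

>>> send_rows(increments=[{"x":0.08,"y":0.15,"z":-0.1,"spin":0},{"x":0.08,"y":0.25,"z":-0.1,"spin":0},{"x":0.08,"y":0.35,"z":-0.1,"spin":0},{"x":0.08,"y":0.45,"z":-0.1,"spin":0},{"x":0.08,"y":0.55,"z":-0.1,"spin":0},{"x":0.08,"y":0.55,"z":-0.1,"spin":0}])

```text
clock: 24.5
position: [0.5685, -0.0371, 0.0545]
tool_rot: [[0.015, -0.202, 0.979], [-0.013, 0.979, 0.202], [-1.0, -0.016, 0.012]]
ft_force: [2.9, -21.6, 9.4]
grip_width: 0.0191
```

```bash
python3 -c "
from h import *
st()"
```

```text
clock 24.5 s 0.0276 lat 0.0032 z 0.0545 Fy -21.89 Fz 9.37 Fx -1.46 M [-0.15  0.56 -3.71] tilt deg (tool y up) -0.93 q6 -17.1
```

Run:
```python
from h import *
p=r.snapshot("wrist"); cv2.imwrite("pics/w7.png",p["color"][:,:,::-1]); st()
c=cv2.imread("pics/w6.png")
def prof(img,x0=250,x1=390):
    h=cv2.cvtColor(img,cv2.COLOR_BGR2HSV); S=h[...,1].astype(float)
    out=[]
    for v in (24,30,36,42,48,54,60,66,70,72,74,76,78):
        row=S[v,x0:x1]; blue=np.where(row>110)[0]
        if len(blue)<4: out.append((v,None)); continue
        g=row[blue[0]:blue[-1]]; mx=np.median(row[blue]); out.append((v,round(float(np.sum(1-np.clip(g/mx,0,1))),1),int(blue[0]+x0),int(blue[-1]+x0)))
    return out
for n in ("w4","w7"): print(n,prof(cv2.imread(f"pics/{n}.png")))
```

```text
clock 24.55 s 0.0276 lat 0.0032 z 0.0545 Fy -21.09 Fz 8.09 Fx -2.93 M [-0.13  0.49 -3.65] tilt deg (tool y up) -0.92 q6 -17.1
w4 [(24, 25.5, 294, 351), (30, 23.4, 295, 351), (36, 21.7, 295, 351), (42, 20.2, 295, 351), (48, 18.2, 295, 351), (54, 16.3, 295, 350), (60, 14.9, 295, 350), (66, 13.3, 295, 350), (70, 11.9, 295, 350), (72, 11.0, 295, 350), (74, 9.9, 295, 350), (76, 3.7, 295, 350), (78, 0.8, 295, 350)]
w7 [(24, 0.5, 291, 298), (30, 0.5, 291, 298), (36, 0.4, 292, 301), (42, 0.3, 292, 302), (48, 0.2, 292, 304), (54, 0.4, 292, 306), (60, 31.5, 292, 350), (66, 23.7, 292, 350), (70, 17.8, 293, 350), (72, 15.0, 293, 350), (74, 12.3, 293, 350), (76, 5.2, 293, 350), (78, 0.5, 293, 350)]
```

```bash
cat >> h.py <<'E'
def pitch(img,Ttc,p,s0=48.4,zg=4.5,pz=22.,rows=range(20,75,2)):
    "square pitch relative to tool (deg, + = blade tip back), from the width of the blade's inner edge along image rows"
    S=cv2.cvtColor(img,cv2.COLOR_RGB2HSV)[...,1].astype(float); D=[]
    for v in rows:
        row=S[v,270:376]; med=np.median(row[row>110]) if (row>110).sum()>6 else 0
        b=np.where(row>.5*med)[0] if med else []
        if len(b)<6: continue
        gaps=np.diff(b); k=gaps.argmax()
        if gaps[k]>3 and k>2 and k<len(gaps)-2: D.append((v,gaps[k]-1))
    D=np.array(D,float)
    C=np.linalg.inv(Ttc)
    def model(a,off):
        z=np.linspace(30,159,130); y=np.full_like(z,35.+s0); h=z-(zg+pz)   # about grasp point
        yy=y*np.cos(a)-h*np.sin(a); hh=y*np.sin(a)+h*np.cos(a)
        q=[]
        for x in (-2,2):
            P=np.c_[-(hh+pz),yy+off,np.full_like(z,x)]/1000
            c=P@C[:3,:3].T+C[:3,3]; q.append(c)
        u=[p["fx"]*c[:,0]/c[:,2] for c in q]; v=p["fy"]*q[0][:,1]/q[0][:,2]+p["cy"]
        ok=q[0][:,2]>.005
        return v[ok],abs(u[1]-u[0])[ok]
    def res(t):
        v,wd=model(np.radians(t[0]),t[1]); i=np.argsort(v)
        return np.interp(D[:,0],v[i],wd[i])-D[:,1]
    from scipy.optimize import least_squares
    f=least_squares(res,[1.,0.],loss="soft_l1"); return np.round(f.x,2),round(float(np.sqrt(2*f.cost/max(len(D),1))),2),len(D)
E
python3 - <<'E'
from h import *
p=r.snapshot("wrist"); Ttc=np.array(p["T_tool_cam"])
for n in ("w4","w7"):
    im=cv2.imread(f"pics/{n}.png")[:,:,::-1].copy(); print(n,pitch(im,Ttc,p))
im=cv2.imread("pics/w6.png")[:200,:320]; big=np.zeros((400,640,3),np.uint8); big[:200,170:490]=im; print("w6",pitch(big[:,:,::-1].copy(),Ttc,p))
im=cv2.imread("pics/w5.png")[:200,:320]; big=np.zeros((400,640,3),np.uint8); big[:200,170:490]=im; print("w5",pitch(big[:,:,::-1].copy(),Ttc,p))
a=cv2.imread("pics/w7.png")[0:300,170:490]; q=r.snapshot("scene")["color"][:,:,::-1]; b=cv2.resize(q[130:280,270:400],None,fx=3.4,fy=3.4,interpolation=3)
a=np.vstack([a,np.zeros((b.shape[0]-300,320,3),np.uint8)]); cv2.imwrite("pics/w8.png",np.hstack([a,b]))
E
```

```text
w4 (array([-2.23, -0.67]), 0.49, 28)
w7 (array([ 1.09, -0.74]), 0.38, 9)
w6 (array([ 0.77, -0.51]), 0.28, 19)
w5 (array([-1.86, -0.87]), 0.5, 28)
```

View pics/w8.png

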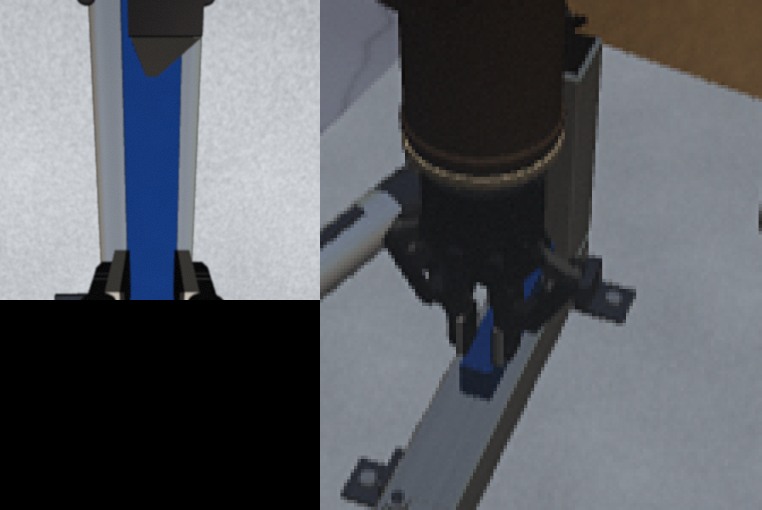

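The wrist view shows the square has pitched back in the grip. The blade's top edge now appears at row 37, and the fit gives about 3° against the earlier picture. So the stock's nose is off the rail and the upright still leans in by roughly 2.5°. My grip was too far back to hold the nose down, so I'll back off, let the stock sit flat, regrip nearer the blade and push again with more down-force.

>>> send_rows(increments=[{"x":0,"y":-0.2,"z":0,"spin":0},{"x":0,"y":-0.5,"z":0,"spin":0},{"x":0,"y":-1,"z":0,"spin":0},{"x":0,"y":-1.5,"z":0,"spin":0},{"x":0,"y":-1.8,"z":0,"spin":0},{"x":0,"y":-2,"z":0,"spin":0},{"x":0,"y":-2,"z":0,"spin":0}])

```text
clock: 25.35
position: [0.5726, -0.0571, 0.0548]
tool_rot: [[0.015, -0.202, 0.979], [-0.013, 0.979, 0.202], [-1.0, -0.016, 0.012]]
ft_force: [0.0, -1.9, -0.7]
grip_width: 0.0192
```

```bash
cat >> h.py <<'E'
def look():
    st(); p=r.snapshot("wrist"); cv2.imwrite("pics/last.png",p["color"][:,:,::-1]); print("pitch",pitch(p["color"],np.array(p["T_tool_cam"]),p))
E
python3 -c "
from h import *
look()"
```

```text
clock 25.35 s 0.0071 lat 0.0032 z 0.0548 Fy -1.89 Fz -0.73 Fx -0.35 M [-0.08  0.06 -0.29] tilt deg (tool y up) -0.93 q6 -19.1
pitch (array([ 0.94, -0.61]), 0.41, 12)
```

>>> send_rows(increments=[{"x":0.05,"y":0,"z":0,"spin":0},{"x":0.1,"y":0,"z":0,"spin":0},{"x":0.15,"y":0,"z":0,"spin":0},{"x":0.15,"y":0,"z":0,"spin":0}])

```text
clock: 25.8
position: [0.573, -0.057, 0.0544]
tool_rot: [[0.016, -0.202, 0.979], [-0.014, 0.979, 0.202], [-1.0, -0.017, 0.013]]
ft_force: [-4.6, -0.2, 20.5]
grip_width: 0.0192
```

```bash
python3 -c "
from h import *
look()"
```

```text
clock 25.8 s 0.0071 lat 0.0036 z 0.0544 Fy 0.43 Fz 20.52 Fx -4.32 M [-0.03  1.02  0.09] tilt deg (tool y up) -0.96 q6 -19.1
pitch (array([ 1.17, -0.46]), 0.0, 7)
```

```bash
cat >> h.py <<'E'
from scipy.ndimage import map_coordinates, gaussian_filter
def lean(img,p,foot_s=.141,edges=((25,50),)):
    "upright lean (deg, + = in over the rail): best-matching projected edge, small image shift free"
    g=gaussian_filter(cv2.cvtColor(img,cv2.COLOR_RGB2GRAY).astype(float),.8)
    e=np.array([-.1994,.9799]); n=np.array([.9799,.1994]); F=np.array([.5709,-.0647])+foot_s*e; best=[]
    for a in np.arange(-4,9,.1):
        c,s=np.cos(np.radians(a)),np.sin(np.radians(a)); L=[]
        for x,y in edges:
            for z in np.linspace(35,172,60):
                yy=y*c-z*s; zz=y*s+z*c
                P=np.r_[F+n*x/1000+e*yy/1000,.053+zz/1000]; L.append(proj(p,P))
        L=np.array(L)
        for du in np.arange(-6,6.1,.2):
            A=map_coordinates(g,[L[:,1],L[:,0]+du+.7],order=1); B=map_coordinates(g,[L[:,1],L[:,0]+du-.7],order=1)
            best.append((np.mean(A-B),round(a,1),round(du,1)))
    best.sort(reverse=True); return [(round(b[0],2),b[1],b[2]) for b in best[:6]]
E
python3 - <<'E'
from h import *
p=r.snapshot("scene")
print("start",lean(cv2.imread("pics/scene0.png")[:,:,::-1].copy(),p))
print("now",lean(p["color"],p))
E
```

```text
start [(np.float64(27.97), np.float64(8.5), np.float64(0.8)), (np.float64(27.96), np.float64(8.4), np.float64(0.8)), (np.float64(27.93), np.float64(8.6), np.float64(0.8)), (np.float64(27.93), np.float64(8.3), np.float64(0.8)), (np.float64(27.88), np.float64(8.2), np.float64(0.8)), (np.float64(27.87), np.float64(8.9), np.float64(1.0))]
now [(np.float64(48.71), np.float64(0.5), np.float64(0.6)), (np.float64(48.71), np.float64(0.4), np.float64(0.6)), (np.float64(48.7), np.float64(0.6), np.float64(0.6)), (np.float64(48.66), np.float64(0.3), np.float64(0.6)), (np.float64(48.66), np.float64(0.7), np.float64(0.6)), (np.float64(48.6), np.float64(0.2), np.float64(0.6))]
```

Correction after checking the fit: it agrees with a *flat* stock on the rail now (fit 1.0–1.2° against a tool tilt of 0.96°). The odd readings were the earlier in-air ones, when the square sagged nose-down. The scene camera puts the upright within about 0.5° of square. What has built up is about 0.5° of tool roll from pressing. I'll lift clear and reseat once to shed it, then press home.

>>> send_rows(increments=[{"x":-0.5,"y":0,"z":0,"spin":0},{"x":-1.5,"y":-0.3,"z":0,"spin":0},{"x":-3.5,"y":-0.5,"z":0,"spin":0},{"x":-6,"y":-0.5,"z":0,"spin":0},{"x":-9,"y":-0.5,"z":0,"spin":0},{"x":-11.2,"y":-0.5,"z":0,"spin":0},{"x":-12,"y":-0.5,"z":0,"spin":0},{"x":-12,"y":-0.5,"z":0,"spin":0}])

```text
clock: 26.7
position: [0.5727, -0.0604, 0.1755]
tool_rot: [[0.018, -0.202, 0.979], [-0.014, 0.979, 0.203], [-1.0, -0.017, 0.015]]
ft_force: [0.7, -0.1, -5.0]
grip_width: 0.0191
```

```bash
python3 -c "
from h import *
look(); go(.5735,-.0630,.080,11.5)"
```

```text
clock 26.7 s 0.0039 lat 0.0026 z 0.1755 Fy -0.2 Fz -4.97 Fx 0.61 M [-0.04 -0.01 -0.16] tilt deg (tool y up) -1.0 q6 -19.8
pitch (array([-2.3 , -0.83]), 0.43, 28)
clock 26.75 pos [ 0.572  -0.0603  0.1743] jaw 11.68 F [-0.2 -0.9 -4.5] grip 0.0188 down [ 0.016 -0.014 -1.   ] q [ -9.  23. 105.  -1.  51. -20.]
xyz cm [ 9.44 -0.14 -0.03] spin 0.18
```

>>> send_rows(increments=[{"x":1,"y":-0.1,"z":0,"spin":0},{"x":4,"y":-0.1,"z":0,"spin":0},{"x":8.5,"y":-0.1,"z":0,"spin":0}])

```text
clock: 27.05
position: [0.5744, -0.0627, 0.0885]
tool_rot: [[0.019, -0.202, 0.979], [-0.014, 0.979, 0.203], [-1.0, -0.018, 0.016]]
ft_force: [1.4, 0.1, -5.0]
grip_width: 0.0193
```

>>> send_rows(increments=[{"x":0,"y":0,"z":0,"spin":0.2},{"x":0,"y":0,"z":0,"spin":0.2},{"x":0,"y":0,"z":0,"spin":0.2}])

```text
clock: 27.35
position: [0.5752, -0.0628, 0.0895]
tool_rot: [[0.02, -0.199, 0.98], [-0.014, 0.98, 0.199], [-1.0, -0.018, 0.017]]
ft_force: [-0.1, 0.2, -3.4]
grip_width: 0.019
```

```bash
python3 -c "
from h import *
look(); go(.5735,-.0630,.0545,11.5)"
```

```text
clock 27.35 s 0.001 lat 0.0046 z 0.0895 Fy 0.29 Fz -3.35 Fx -0.12 M [ 0.04  0.02 -0.17] tilt deg (tool y up) -1.03 q6 -19.5
pitch (array([-4.29, -1.  ]), 0.38, 28)
clock 27.4 pos [ 0.5755 -0.0628  0.09  ] jaw 11.48 F [-0.2 -0.2 -3. ] grip 0.0186 down [ 0.021 -0.015 -1.   ] q [ -9.  30. 108.  -1.  41. -20.]
xyz cm [ 3.54  0.09 -0.26] spin -0.02
```

Snap stops make both the roll and the sag worse, so no more of those. I'll seat the square flat on the rail, release it, straighten the empty tool and regrip at the recommended point.

>>> send_rows(increments=[{"x":1,"y":0,"z":-0.3,"spin":0},{"x":2,"y":0,"z":-0.5,"spin":0},{"x":2.5,"y":0,"z":-0.5,"spin":0},{"x":2.9,"y":0,"z":-0.5,"spin":0},{"x":3.2,"y":0,"z":-0.5,"spin":0},{"x":3.4,"y":0,"z":-0.5,"spin":0},{"x":3.55,"y":0,"z":-0.5,"spin":0},{"x":3.6,"y":0,"z":-0.5,"spin":0}])

```text
clock: 28.2
position: [0.572, -0.0645, 0.0546]
tool_rot: [[0.022, -0.199, 0.98], [-0.015, 0.98, 0.199], [-1.0, -0.019, 0.019]]
ft_force: [-3.4, -1.1, 18.7]
grip_width: 0.0186
```

```bash
python3 -c "
from h import *
look()"
```

```text
clock 28.2 s -0.0 lat 0.0011 z 0.0546 Fy -0.75 Fz 18.68 Fx -3.24 M [-0.11  0.72  0.05] tilt deg (tool y up) -1.08 q6 -19.6
pitch (array([ 1.23, -0.95]), 0.45, 9)
```

>>> send_rows(increments=[{"x":0,"y":0,"z":0,"spin":0},{"x":0,"y":0,"z":0,"spin":0}])

```text
clock: 28.45
position: [0.572, -0.0644, 0.0549]
tool_rot: [[0.022, -0.199, 0.98], [-0.015, 0.98, 0.199], [-1.0, -0.019, 0.019]]
ft_force: [-1.4, -1.1, 4.0]
grip_width: 0.0192
```

>>> send_rows(increments=[{"x":0,"y":0,"z":0,"spin":0},{"x":0,"y":0,"z":0,"spin":0},{"x":0,"y":0,"z":0,"spin":0},{"x":0,"y":0,"z":0,"spin":0},{"x":0,"y":0,"z":0,"spin":0}], hand=1)

```text
clock: 28.95
position: [0.572, -0.0644, 0.0549]
tool_rot: [[0.022, -0.199, 0.98], [-0.015, 0.98, 0.199], [-1.0, -0.019, 0.019]]
ft_force: [-0.1, 0.8, 0.5]
grip_width: 0.0854
```

>>> send_rows(increments=[{"x":-1,"y":0,"z":0,"spin":0},{"x":-3,"y":0,"z":0,"spin":0},{"x":-6,"y":0,"z":0,"spin":0},{"x":-10,"y":0,"z":0,"spin":0},{"x":-14,"y":0,"z":0,"spin":0},{"x":-17,"y":0,"z":0,"spin":0},{"x":-18.5,"y":0,"z":0,"spin":0},{"x":-19,"y":0,"z":0,"spin":0}])

```text
clock: 29.75
position: [0.5686, -0.0617, 0.2475]
tool_rot: [[0.026, -0.199, 0.98], [-0.015, 0.98, 0.199], [-1.0, -0.02, 0.022]]
ft_force: [0.6, -0.6, -0.3]
grip_width: 0.0856
```

>>> send_rows(increments=[{"x":0,"y":0,"z":0,"spin":0},{"x":0,"y":0,"z":0,"spin":0}])

```text
clock: 29.95
position: [0.5683, -0.0616, 0.247]
tool_rot: [[0.025, -0.199, 0.98], [-0.015, 0.98, 0.199], [-1.0, -0.02, 0.022]]
ft_force: [-0.1, 0.6, -0.5]
grip_width: 0.0859
```

Run:
```python
from h import *
st(); s=r.state(); p=r.snapshot("wrist"); q=r.snapshot("scene"); T=toolT(s)@np.array(p["T_tool_cam"])
g=r.regions_of("square",p)
print(g[0]["extent"],g[0]["conf"])
hsv=cv2.cvtColor(p["color"],cv2.COLOR_RGB2HSV)
m=((hsv[...,0]>100)&(hsv[...,0]<130)&(hsv[...,1]>100)&(hsv[...,2]>60)).astype(np.uint8); m[300:]=0
print("stock",rect(p,m,.08,T)); print(lean(q["color"],q)[:2])
# blade tip corners by colour in wrist view
cv2.imwrite("pics/w9.png",p["color"][:,:,::-1])
```

```text
clock 29.95 s 0.0035 lat -0.002 z 0.247 Fy 0.61 Fz -0.54 Fx -0.02 M [-0.01 -0.02 -0.05] tilt deg (tool y up) -1.14 q6 -19.9
[318.8, 107.6, 28.9, 167.5] 0.77
stock (array([560.8, -17.9]), array([ 21.5, 129.3]), 12.92)
[(np.float64(45.79), np.float64(0.6), np.float64(0.6)), (np.float64(45.78), np.float64(0.5), np.float64(0.6))]
```

>>> send_rows(increments=[{"x":1,"y":0,"z":0,"spin":0},{"x":2.5,"y":0,"z":0,"spin":0},{"x":3.5,"y":0,"z":0,"spin":0},{"x":4,"y":0,"z":0,"spin":0},{"x":4,"y":0,"z":0,"spin":0}])

```text
clock: 30.6
position: [0.5685, -0.0621, 0.2054]
tool_rot: [[0.022, -0.199, 0.98], [-0.015, 0.98, 0.199], [-1.0, -0.019, 0.019]]
ft_force: [-0.2, 0.6, 0.4]
grip_width: 0.0852
```

>>> send_rows(increments=[{"x":2.5,"y":0,"z":0,"spin":0},{"x":5,"y":0,"z":0,"spin":0},{"x":5,"y":0,"z":0,"spin":0}])

```text
clock: 30.9
position: [0.5681, -0.0627, 0.1533]
tool_rot: [[0.018, -0.199, 0.98], [-0.014, 0.98, 0.199], [-1.0, -0.018, 0.015]]
ft_force: [-0.9, 0.7, 0.1]
grip_width: 0.0856
```

>>> send_rows(increments=[{"x":0,"y":0,"z":0,"spin":0},{"x":0,"y":0,"z":0,"spin":0}])

```text
clock: 31.1
position: [0.5686, -0.0628, 0.1544]
tool_rot: [[0.02, -0.199, 0.98], [-0.014, 0.98, 0.199], [-1.0, -0.018, 0.016]]
ft_force: [-0.5, 0.7, 0.8]
grip_width: 0.0852
```

>>> send_rows(increments=[{"x":-2,"y":0,"z":0,"spin":0},{"x":-6,"y":0,"z":0,"spin":0},{"x":-10,"y":0,"z":0,"spin":0},{"x":-14,"y":0,"z":0,"spin":0},{"x":-18,"y":0,"z":0,"spin":0},{"x":-19,"y":0,"z":0,"spin":0},{"x":-19,"y":0,"z":0,"spin":0}])

```text
clock: 31.8
position: [0.5659, -0.0601, 0.3472]
tool_rot: [[0.025, -0.199, 0.98], [-0.015, 0.98, 0.199], [-1.0, -0.02, 0.021]]
ft_force: [0.3, -0.3, 0.2]
grip_width: 0.0853
```

>>> send_rows(increments=[{"x":2,"y":0,"z":0,"spin":0},{"x":4,"y":0,"z":0,"spin":0},{"x":4,"y":0,"z":0,"spin":0}])

```text
clock: 32.1
position: [0.5648, -0.0604, 0.3039]
tool_rot: [[0.019, -0.199, 0.98], [-0.014, 0.98, 0.199], [-1.0, -0.018, 0.016]]
ft_force: [0.2, 0.6, -0.1]
grip_width: 0.0854
```

>>> send_rows(increments=[{"x":2,"y":0,"z":0,"spin":0},{"x":4,"y":0,"z":0,"spin":0},{"x":4,"y":0,"z":0,"spin":0}])

```text
clock: 32.4
position: [0.564, -0.0608, 0.2617]
tool_rot: [[0.015, -0.199, 0.98], [-0.013, 0.98, 0.199], [-1.0, -0.016, 0.012]]
ft_force: [-1.1, -0.2, 0.0]
grip_width: 0.0849
```

>>> send_rows(increments=[{"x":1.5,"y":0,"z":0,"spin":0},{"x":3,"y":0,"z":0,"spin":0},{"x":3,"y":0,"z":0,"spin":0}])

```text
clock: 32.7
position: [0.5638, -0.0611, 0.2311]
tool_rot: [[0.013, -0.199, 0.98], [-0.013, 0.98, 0.199], [-1.0, -0.015, 0.01]]
ft_force: [-0.1, 0.1, 0.9]
grip_width: 0.0856
```

>>> send_rows(increments=[{"x":1.5,"y":0,"z":0,"spin":0},{"x":3,"y":0,"z":0,"spin":0},{"x":3,"y":0,"z":0,"spin":0}])

```text
clock: 33.0
position: [0.5637, -0.0615, 0.201]
tool_rot: [[0.011, -0.199, 0.98], [-0.013, 0.98, 0.199], [-1.0, -0.015, 0.008]]
ft_force: [0.2, 0.3, 0.4]
grip_width: 0.0853
```

>>> send_rows(increments=[{"x":0,"y":0,"z":0,"spin":0},{"x":0,"y":0,"z":0,"spin":0}])

```text
clock: 33.2
position: [0.5644, -0.0616, 0.2023]
tool_rot: [[0.012, -0.199, 0.98], [-0.013, 0.98, 0.199], [-1.0, -0.015, 0.01]]
ft_force: [0.2, -0.4, -0.6]
grip_width: 0.0853
```

>>> send_rows(increments=[{"x":-2,"y":0,"z":0,"spin":0},{"x":-6,"y":0,"z":0,"spin":0},{"x":-10,"y":0,"z":0,"spin":0},{"x":-13,"y":0,"z":0,"spin":0},{"x":-14,"y":0,"z":0,"spin":0},{"x":-14,"y":0,"z":0,"spin":0}])

```text
clock: 33.8
position: [0.5634, -0.0598, 0.3444]
tool_rot: [[0.016, -0.199, 0.98], [-0.014, 0.98, 0.199], [-1.0, -0.017, 0.013]]
ft_force: [0.1, 0.3, -0.4]
grip_width: 0.0852
```

>>> send_rows(increments=[{"x":2,"y":0,"z":0,"spin":0},{"x":4,"y":0,"z":0,"spin":0},{"x":4,"y":0,"z":0,"spin":0}])

```text
clock: 34.1
position: [0.562, -0.0601, 0.301]
tool_rot: [[0.01, -0.199, 0.98], [-0.013, 0.98, 0.199], [-1.0, -0.015, 0.007]]
ft_force: [-1.3, -0.1, -0.1]
grip_width: 0.0852
```

>>> send_rows(increments=[{"x":2,"y":0,"z":0,"spin":0},{"x":4,"y":0,"z":0,"spin":0},{"x":4,"y":0,"z":0,"spin":0}])

```text
clock: 34.4
position: [0.5609, -0.0604, 0.2588]
tool_rot: [[0.006, -0.199, 0.98], [-0.012, 0.98, 0.199], [-1.0, -0.013, 0.003]]
ft_force: [-0.3, -0.5, 0.5]
grip_width: 0.0853
```

>>> send_rows(increments=[{"x":2,"y":0,"z":0,"spin":0},{"x":4,"y":0,"z":0,"spin":0},{"x":4,"y":0,"z":0,"spin":0}])

```text
clock: 34.7
position: [0.56, -0.0607, 0.2177]
tool_rot: [[0.003, -0.199, 0.98], [-0.012, 0.98, 0.199], [-1.0, -0.012, 0.0]]
ft_force: [-0.3, -0.0, 0.7]
grip_width: 0.0856
```

>>> send_rows(increments=[{"x":0,"y":0,"z":0,"spin":0},{"x":0,"y":0,"z":0,"spin":0},{"x":0,"y":0,"z":0,"spin":0}])

```text
clock: 35.0
position: [0.5607, -0.0608, 0.2189]
tool_rot: [[0.004, -0.199, 0.98], [-0.012, 0.98, 0.199], [-1.0, -0.013, 0.002]]
ft_force: [0.3, 0.7, -0.0]
grip_width: 0.0854
```

Run:
```python
from h import *
st(); s=r.state(); p=r.snapshot("wrist"); T=toolT(s)@np.array(p["T_tool_cam"])
hsv=cv2.cvtColor(p["color"],cv2.COLOR_RGB2HSV)
m=((hsv[...,0]>100)&(hsv[...,0]<130)&(hsv[...,1]>100)&(hsv[...,2]>60)).astype(np.uint8); m[300:]=0
print("stock",rect(p,m,.08,T)); go(.5677,-.0522,.09,11.5)
```

```text
clock 35.0 s 0.0059 lat -0.0092 z 0.2189 Fy 0.61 Fz -0.03 Fx 0.46 M [-0.04  0.01  0.02] tilt deg (tool y up) -0.72 q6 -19.9
stock (array([560.8, -18.1]), array([ 21.5, 128.9]), 12.92)
clock 35.05 pos [ 0.5606 -0.0608  0.2187] jaw 11.48 F [ 0.1 -0.2 -0.5] grip 0.0854 down [ 0.004 -0.012 -1.   ] q [ -9.  20. 103.  -1.  57. -20.]
xyz cm [12.86  0.86  0.85] spin -0.02
```

>>> send_rows(increments=[{"x":1,"y":0.4,"z":0.4,"spin":0},{"x":3.5,"y":0.85,"z":0.85,"spin":0},{"x":7,"y":0.85,"z":0.85,"spin":0},{"x":10,"y":0.85,"z":0.85,"spin":0},{"x":12,"y":0.85,"z":0.85,"spin":0},{"x":12.8,"y":0.85,"z":0.85,"spin":0},{"x":12.8,"y":0.85,"z":0.85,"spin":0}])

```text
clock: 35.75
position: [0.5672, -0.052, 0.0896]
tool_rot: [[0.002, -0.199, 0.98], [-0.012, 0.98, 0.199], [-1.0, -0.012, -0.0]]
ft_force: [0.2, -0.0, 0.6]
grip_width: 0.0853
```

```bash
python3 -c "
from h import *
st(); go(.5677,-.0522,.0555,11.5)"
```

```text
clock 35.75 s 0.0132 lat -0.0011 z 0.0896 Fy -0.05 Fz 0.61 Fx 0.15 M [-0.01 -0.01  0.01] tilt deg (tool y up) -0.68 q6 -18.6
clock 35.75 pos [ 0.5672 -0.052   0.0896] jaw 11.48 F [ 0.2 -0.   0.6] grip 0.0853 down [ 0.002 -0.012 -1.   ] q [ -8.  30. 109.  -1.  42. -19.]
xyz cm [3.41 0.01 0.05] spin -0.02
```

>>> send_rows(increments=[{"x":0.7,"y":0,"z":0,"spin":0},{"x":1.6,"y":0,"z":0,"spin":0},{"x":2.4,"y":0,"z":0,"spin":0},{"x":3.0,"y":0,"z":0,"spin":0},{"x":3.3,"y":0,"z":0,"spin":0},{"x":3.4,"y":0,"z":0,"spin":0},{"x":3.4,"y":0,"z":0,"spin":0}])

```text
clock: 36.45
position: [0.5673, -0.0524, 0.0556]
tool_rot: [[0.002, -0.199, 0.98], [-0.012, 0.98, 0.199], [-1.0, -0.012, -0.0]]
ft_force: [0.0, -0.1, 0.4]
grip_width: 0.0853
```

>>> send_rows(increments=[{"x":0,"y":0,"z":0,"spin":0},{"x":0,"y":0,"z":0,"spin":0},{"x":0,"y":0,"z":0,"spin":0},{"x":0,"y":0,"z":0,"spin":0},{"x":0,"y":0,"z":0,"spin":0},{"x":0,"y":0,"z":0,"spin":0},{"x":0,"y":0,"z":0,"spin":0}], hand=-1)

```text
clock: 37.15
position: [0.5676, -0.0524, 0.056]
tool_rot: [[0.003, -0.199, 0.98], [-0.012, 0.98, 0.199], [-1.0, -0.012, 0.0]]
ft_force: [-0.3, 0.2, 5.7]
grip_width: 0.0182
```

```bash
python3 -c "
from h import *
st()"
```

```text
clock 37.15 s 0.0127 lat -0.0008 z 0.056 Fy 0.17 Fz 5.7 Fx -0.28 M [-0.03  0.15  0.12] tilt deg (tool y up) -0.69 q6 -18.5
```

>>> send_rows(increments=[{"x":0.08,"y":0.3,"z":0,"spin":0},{"x":0.1,"y":0.8,"z":0,"spin":0},{"x":0.1,"y":1.3,"z":0,"spin":0},{"x":0.1,"y":1.7,"z":0,"spin":0},{"x":0.1,"y":2.1,"z":0,"spin":0},{"x":0.1,"y":2.4,"z":0,"spin":0},{"x":0.1,"y":2.5,"z":0,"spin":0},{"x":0.1,"y":2.5,"z":0,"spin":0}])

```text
clock: 37.95
position: [0.5645, -0.0287, 0.0559]
tool_rot: [[0.006, -0.199, 0.98], [-0.013, 0.98, 0.199], [-1.0, -0.014, 0.004]]
ft_force: [2.2, -8.8, 13.6]
grip_width: 0.0186
```

```bash
python3 -c "
from h import *
st()"
```

```text
clock 37.95 s 0.0365 lat 0.0009 z 0.0559 Fy -9.26 Fz 13.59 Fx 0.48 M [-0.04  0.04 -1.3 ] tilt deg (tool y up) -0.79 q6 -16.1
```

>>> send_rows(increments=[{"x":0.12,"y":0.1,"z":0,"spin":0},{"x":0.15,"y":0.2,"z":0,"spin":0},{"x":0.15,"y":0.3,"z":0,"spin":0},{"x":0.15,"y":0.4,"z":0,"spin":0},{"x":0.15,"y":0.5,"z":0,"spin":0},{"x":0.15,"y":0.5,"z":0,"spin":0}])

```text
clock: 38.55
position: [0.5653, -0.0252, 0.0558]
tool_rot: [[0.01, -0.2, 0.98], [-0.014, 0.98, 0.2], [-1.0, -0.016, 0.007]]
ft_force: [-0.9, -13.1, 19.1]
grip_width: 0.0185
```

Run:
```python
from h import *
st(); s=r.state(); p=r.snapshot("scene"); print(lean(p["color"],p)[:3])
print("bottle",[(np.round(d["extent"],0),round(d["conf"],2)) for d in r.recognise("bottle",p)[:2]])
```

```text
clock 38.55 s 0.0399 lat 0.0024 z 0.0558 Fy -12.95 Fz 19.06 Fx -3.34 M [-0.1   0.61 -2.31] tilt deg (tool y up) -0.92 q6 -15.6
[(np.float64(47.74), np.float64(0.5), np.float64(0.6)), (np.float64(47.74), np.float64(0.4), np.float64(0.6)), (np.float64(47.73), np.float64(0.6), np.float64(0.6))]
bottle [(array([184., 335.,  23.,  35.]), 0.76)]
```

>>> send_rows(increments=[{"x":0.1,"y":0.1,"z":-0.1,"spin":0},{"x":0.1,"y":0.2,"z":-0.1,"spin":0},{"x":0.1,"y":0.3,"z":-0.1,"spin":0},{"x":0.1,"y":0.4,"z":-0.1,"spin":0},{"x":0.1,"y":0.4,"z":-0.1,"spin":0},{"x":0.1,"y":0.4,"z":-0.1,"spin":0}])

```text
clock: 39.25
position: [0.5654, -0.0243, 0.0559]
tool_rot: [[0.014, -0.201, 0.98], [-0.017, 0.979, 0.201], [-1.0, -0.02, 0.01]]
ft_force: [-0.1, -31.4, 11.1]
grip_width: 0.0185
```

Run:
```python
from h import *
st(); p=r.snapshot("scene"); print(lean(p["color"],p)[:2])
look()
```

```text
clock 39.25 s 0.0407 lat 0.0027 z 0.0559 Fy -30.95 Fz 11.09 Fx -6.27 M [-0.08  1.01 -5.4 ] tilt deg (tool y up) -1.13 q6 -15.2
[(np.float64(47.82), np.float64(0.0), np.float64(0.6)), (np.float64(47.82), np.float64(0.1), np.float64(0.6))]
clock 39.3 s 0.0407 lat 0.0027 z 0.0559 Fy -31.32 Fz 12.27 Fx -3.95 M [-0.2   0.95 -5.31] tilt deg (tool y up) -1.13 q6 -15.2Traceback (most recent call last):
  File "<stdin>", line 3, in <module>
  File "h.py", line 55, in look
    st(); p=r.snapshot("wrist"); cv2.imwrite("pics/last.png",p["color"][:,:,::-1]); print("pitch",pitch(p["color"],np.array(p["T_tool_cam"]),p))
                                                                                                  ~~~~~^^^^^^^^^^^^^^^^^^^^^^^^^^^^^^^^^^^^^^^^
  File "h.py", line 53, in pitch
    f=least_squares(res,[1.,0.],loss="soft_l1"); return np.round(f.x,2),round(float(np.sqrt(2*f.cost/max(len(D),1))),2),len(D)
    return func(*args, **kwargs)
    vector_fun = VectorFunction(
        fun_wrapped,
    ...<6 lines>...
        workers=workers
    )
    self._update_fun()
    ~~~~~~~~~~~~~~~~^^
    self.f = self.fun_wrapped(xp_copy(self.x))
             ~~~~~~~~~~~~~~~~^^^^^^^^^^^^^^^^^
    return np.atleast_1d(self.fun(x))
                         ~~~~~~~~^^^
    return self.f(x, *self.args, **self.kwargs)
           ~~~~~~^^^^^^^^^^^^^^^^^^^^^^^^^^^^^^
  File "h.py", line 51, in res
    return np.interp(D[:,0],v[i],wd[i])-D[:,1]
                     ~^^^^^
IndexError: too many indices for array: array is 1-dimensional, but 2 were indexed
```

>>> send_rows(increments=[{"x":0.12,"y":0.2,"z":0,"spin":0},{"x":0.12,"y":0.2,"z":0,"spin":0},{"x":0.12,"y":0.2,"z":0,"spin":0},{"x":0.12,"y":0.2,"z":0,"spin":0}])

```text
clock: 39.75
position: [0.5655, -0.0245, 0.0558]
tool_rot: [[0.015, -0.201, 0.979], [-0.02, 0.979, 0.202], [-1.0, -0.022, 0.011]]
ft_force: [-5.7, -23.5, 19.6]
grip_width: 0.0182
```

Run:
```python
from h import *
st(); p=r.snapshot("scene"); print(lean(p["color"],p)[:2]); q=r.snapshot("wrist"); cv2.imwrite("pics/fin.png",q["color"][0:300,170:490,::-1])
```

```text
clock 39.75 s 0.0405 lat 0.0028 z 0.0558 Fy -22.34 Fz 19.6 Fx -10.12 M [-0.15  1.82 -3.92] tilt deg (tool y up) -1.28 q6 -15.0
[(np.float64(47.61), np.float64(0.0), np.float64(0.6)), (np.float64(47.6), np.float64(0.1), np.float64(0.6))]
```

```bash
python3 -c "
from h import *
print(r.finish_job()); st()"
```

```text
the job is handed in; nothing more can be done
None
the job is handed in; nothing more can be done
```

I handed the job in at about 40 s of the 72 s allowed. The bottle is on the tray, and the square is still gripped and pressed into the corner. No verdict was reported.

**What I did**
- **Bottle:** I lifted it off the rail and set it down upright near the middle of the tray. A later check still found it there.
- **First push:** I gripped the square 48 mm behind its centre and pushed the upright back to about square. Repeated pressing had rolled the tool about half a degree, and my attempt to undo that made it worse.
- **Second push:** I backed off and set the square on the rail. I straightened the empty gripper, regripped at about the recommended point and pushed home again.

**Last checks**
- **Corner:** The push ended in a hard stop within 0.2 mm of where the first one stopped. The hold force was about 22 N into the corner and 20 N down.
- **Stock on rail:** The tool height stayed within about 0.2 mm during the push, so I take the stock to be flat on the rail.
- **Upright:** The scene camera fit put its lean at 0.0–0.1°, good to roughly 0.5°.

**Disagreements and gaps**
- **Starting lean:** The same lean fit gave 8.4° at the start, outside the stated 3–6°, so its absolute value is only fair.
- **Final tool tilt:** The tool pitched about 0.6° and rolled about 0.6° after the last regrip. I assumed the pads took this up rather than the square moving.
- **Final wrist pictures:** The blade-angle fit failed on a wrist picture taken at the hard stop. The very last one could not be viewed because the picture limit was reached.
- **Forces:** About 10 N of sideways force remained at the end. The peak push I read at the wrist was 31 N.

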